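# Trip the breaker, clear the press's catch tray, restore power

### The job

Make the press safe before reaching into its catch tray: push the test button on the breaker box so that the lever drops. With the lever down, move every finished copper cap from the tray into the wooden tote, all lying on its floor in one layer with none on top of another, and only then lift the lever back up so that it stays up. Do not touch a cap while the lever is up, and leave the hammer, battery and chisel where they are.

Things in the scene. Friction and masses are not known exactly. Their poses are not given: they have to be found in the camera images.
- tray: steel catch tray of the press, fixed, open on top, outside 210 (its x) x 200 (its y) x 22 mm high, walls and floor 4 mm; origin at the centre of its underside. The fixed, sloping steel chute of the press (120 mm wide, climbing away from the tray at about 13 degrees) joins its +y wall.
- tote: open wooden tote, fixed, outside 240 (its x) x 200 (its y) x 60 mm high, walls and floor 5 mm; origin at the centre of its underside
- breaker_box: grey steel box of the earth-leakage breaker, fixed, 160 (x) x 180 (y) x 100 mm high, origin at the centre of its underside; its front is its -x face. On its flat top, near the front, stand two grey cheeks (36 x 8 mm, up to 126 mm above the bench) with the lever between them, and, to the side, a black collar 48 mm across and 22 mm high with the white test button in it.
- lever (a joint): breaker lever, rad: 0 = up (on; it leans 0.22 rad back from upright, away from the box's front, and rests there by its own weight), 1.9 = dropped (off; it sticks out over the front of the box, 0.11 rad below level). It is a weighted handle with nothing else holding it, so it tips over upright (at 0.22) and falls to whichever side it is on, in about a second. Lifting it at the grip takes about 1 N.
- lever_grip (a point): centre of the lever's black grip, a block 14 mm wide across the lever (along the box's y), 16 mm thick and 34 mm long along the lever; 75 mm from the hinge. Site axes: those of the box when the lever is up, turning with the lever
- lever_hinge (a point): hinge of the lever, a level axis along the box's y, 112 mm above the bench, in the box's frame at x -55, y -35 mm
- test_button (a joint): test button travel, m: 0 = out, 0.008 = fully in. Sprung: about 1.3 N to start, 5 N fully in. From about 0.0045 inwards it throws the lever off its rest; press it fully.
- button_top (a point): centre of the top of the white round test button, 32 mm across, 134.5 mm above the bench when out; pressed straight down. In the box's frame at x -20, y 45 mm
- cap1: finished pressed copper cap, 40 mm across, 34 mm high, straight-sided for the lowest 24 mm, domed above; solid to the touch, 50 to 100 g; origin at the centre of its flat underside, z through the dome. All caps are alike; four to six are present. They start standing on the tray's floor in two rows along the tray's y, rows 76 mm apart, 60 mm apart within a row.
- cap2: another copper cap, just like cap1 (or absent)
- cap3: another copper cap, just like cap1 (or absent)
- cap4: another copper cap, just like cap1 (or absent)
- cap5: another copper cap, just like cap1 (or absent)
- cap6: another copper cap, just like cap1 (or absent)
- hammer: bystander: loose hammer 260 mm long with wooden handle, lying on the bench, not part of the work
- battery: bystander: loose black battery pack 75 x 110 x 63 mm on the bench, not part of the work
- chisel: bystander: loose square steel chisel 12 x 130 x 12 mm on the bench, not part of the work
There are look-alikes about, which are no part of the job. Leave any white look-alike of the cap4 alone. What is shaped like the cap6 but grey is not meant.

How it is judged:
By the outcome, as a careful person would: the job done as asked, in the order asked, and still so for the second after the job is handed in, with the robot touching nothing.
Of cap1, cap2, cap3, cap4, cap5, cap6 only 4 to 6 are there at a start; the rules pass over those that are not, and their reading is None.
At some moment in a run one of cap1, cap2, cap3, cap4, cap5, cap6 may be knocked a few centimetres aside while the robot is not near it.
Once in a run the grip may slacken for a moment while it holds something.
It also fails if it takes over 210 s, if anything falls off the work surface, if the arm or the gripper's body presses on something with over 40 N, if the wrist force passes 120 N, or if a joint passes its speed limit or range.

### The arm

A 6-joint arm with a two-finger parallel gripper is mounted at the origin on the work surface. World frame = base frame: x ahead of the robot, y to its left, z up, the work surface at z = 0. Lengths are in mm, angles in rad, forces in N, time in s.
With the tool pointing down it reaches from about 400 to 925 mm from the base axis. Payload 12.5 kg.
Tool frame: the origin (TCP) lies on the centre line of the jaws, within the pads' length; the fingertips stand 14 mm ahead of it and the grasp point (between the pads) lies 5 mm behind it; z points along the fingers, x is the direction in which the jaws open and shut, and the axes are right-handed (so a half turn about z gives the same grasp; the last joint's range is limited). The gripper opens to 95 mm and grips with 3 to 60 N. Pads are 20 mm wide; open, the fingers measure 119 mm over their backs; the gripper's body (75 mm by 180 mm) begins 59 mm behind the grasp point.
Start: joints at [1.198, 0.491, 1.559, -0, 1.092, -0.106], TCP at [164.761, 602.909, 228.661] pointing down, gripper open.
Joint ranges: [-3.1, 3.1], [-0.84, 2.19], [0.05, 2.79], [-1.13, 4.28], [0.06, 2.93], [-2.69, 2.69]. Speed limits (rad/s): [2.22, 2.22, 2.79, 3.14, 3.14, 3.14].

### API

Orientations are given as [roll, pitch, yaw] about the fixed x, y, z axes, in that order (R = Rz(yaw) Ry(pitch) Rx(roll)).
In Python, from cell import state, read_camera, job_done gives the robot as it stands.
- The arm moves only by the shell command python3 -m handwheel 'ROWS'. ROWS is JSON, a list of rows, each an object of numbers: "hand": the finger opening in m, from 0 to 0.0951; "x", "y", "z": the shift along the world's x, y, z in m; "spin": the turn about the world's z in units of 5 degrees (1.0 is 5 degrees). In form: [{"hand": .., "x": .., "y": .., "z": .., "spin": ..}, ...]. A call has 1 to 20 rows; each row is the pose to reach, as a shift and turn from the pose commanded when the call began; what a row does not reach only later rows make up. A row lasts 1/12 s, in which the tool goes at most 41.7 mm and 7.16 degrees, less where a joint would pass 70% of its speed; a pose out of reach is approached as far as the arm can. A call with a gripper value outside its range is refused whole. The fingers move at their own pace and stop on an object; the grip force is fixed at half the most. Time passes only in rows, so rows that repeat a pose let the fingers close. It gives the time, the measured TCP pose, the force and the opening at its end, in the units of the state.
- state(): the state, without advancing time (a new reading comes with each control period).
- read_camera(name): name is "scene" or "side" or "wrist"; returns a dict with "img" (480x640x3 uint8, red, green, blue), "fx", "fy", "cx", "cy" (pixels), "T" (4x4, takes a point from camera to world coordinates). Camera axes: x right, y down, z forward; pixel columns grow to the right and rows downward; lengths in mm; the calibration is good to about 2 mm. A picture is of the moment at which its call begins. There is no depth.
- job_done(): hands the job in, once; it reports no verdict.
The state is a dict: "t": time; "joints": joint angles; "qvel": joint speeds; "tau": joint torques, N m; "eef_pos": TCP position; "tcp_rot": TCP orientation; "ft_force": force on the tool from outside, world axes, zero at the start; "moment": the same for the moment, N m; "opening": opening from 0.0 (shut) to 1.0 (fully open).
Only numpy, scipy, OpenCV 4.12 (cv2) and the standard library are available. Lean on these libraries where they do the work, as an engineer would, in place of code of your own. Each camera call takes 0.05 s, during which the arm holds its last target. There are 200 camera calls.

## Working session

There is one attempt and no reset: what is moved stays moved. The work goes in short steps, Python scripts to look and compute and a shell command to move; the robot and the scene stay as the last step left them, time stands still between calls to the robot, and variables do not carry over. Pictures are saved under pics/ and viewed, about 12 in all and at most 16, crops included, and the job is handed in when it is done.

```bash
mkdir -p pics; ls; cat > h.py <<'E'
import numpy as np, cv2
from cell import state, read_camera
def snap(n,f):
    c=read_camera(n); cv2.imwrite('pics/'+f,c['img'][:,:,::-1]); np.savez('pics/'+f[:-4]+'.npz',**c); return c
def ray(c,u,v,z):
    d=c['T'][:3,:3]@np.array([(u-c['cx'])/c['fx'],(v-c['cy'])/c['fy'],1]); o=c['T'][:3,3]
    return o+d*(z-o[2])/d[2]
def proj(c,p):
    q=np.linalg.inv(c['T'])@np.append(p,1); return c['fx']*q[0]/q[2]+c['cx'],c['fy']*q[1]/q[2]+c['cy']
E
python3 - <<'E'
from h import *
for n in('scene','side','wrist'):
    c=snap(n,n+'0.png'); print(n,c['T'].round(3).tolist(),c['fx'],c['cx'],c['cy'])
s=state();print(s)
E
```

```text
pics
scene [[-0.824, 0.314, -0.471, 1071.179], [0.566, 0.482, -0.669, 776.619], [0.017, -0.818, -0.575, 763.937], [0.0, 0.0, 0.0, 1.0]] 489.56462549807947 330.8199603714142 240.90087549950053
side [[-0.997, -0.057, 0.048, 478.229], [-0.075, 0.758, -0.648, 979.994], [0.001, -0.65, -0.76, 1220.509], [0.0, 0.0, 0.0, 1.0]] 538.1815520825015 311.3330829127289 240.7409843071178
wrist [[0.262, 0.937, 0.231, 99.854], [0.965, -0.254, -0.063, 619.797], [-0.0, 0.24, -0.971, 384.621], [0.0, 0.0, 0.0, 1.0]] 400.68283543194093 331.95521809329136 244.9035782528785
{'t': 0.15, 'joints': array([ 1.19838100e+00,  4.91443961e-01,  1.55928673e+00, -1.05675447e-05,
        1.09169581e+00, -1.05601554e-01]), 'qvel': array([-4.41119769e-04, -2.99935992e-03,  3.66509894e-05,  6.44572987e-04,
       -6.65522083e-04,  5.76448094e-04]), 'tau': array([ 1.78384242e-03, -6.12898135e+01, -2.58275700e+01,  6.92844344e-02,
        4.72662330e-02, -8.63252399e-05]), 'eef_pos': array([164.71255894, 602.74701153, 228.1896021 ]), 'tcp_rot': array([-3.14151408e+00,  8.30192790e-04,  1.30398746e+00]), 'ft_force': array([-0.07459726, -0.42434708,  0.40934116]), 'moment': array([ 0.0401404 , -0.0469843 , -0.01621115]), 'opening': 0.9980116584246631}
```

View pics/scene0.png

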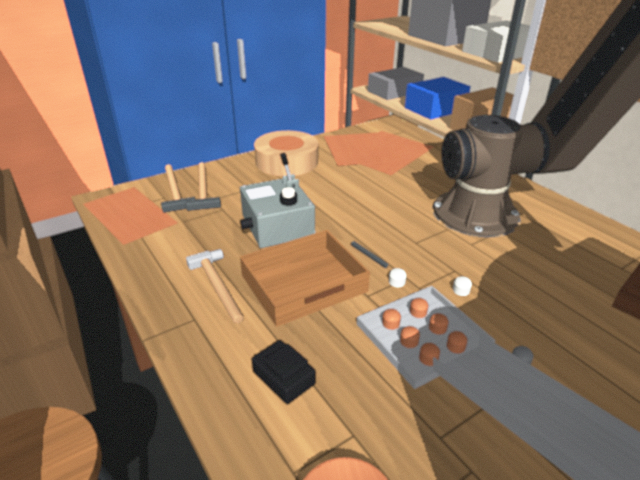

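View pics/side0.png

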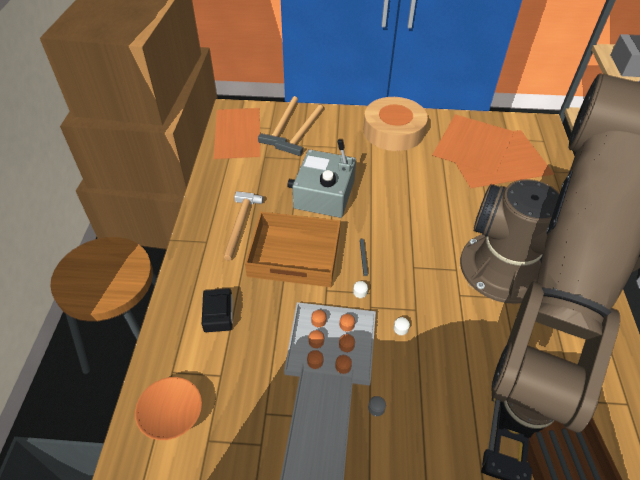

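Side view: six copper caps in the tray at about (319,317), (347,321), (316,339), (347,343), (315,359), (343,364). White look-alikes are at (361,289) and (402,326), and a grey one at (377,406), all outside the tray. The tote is at (295,248), the box at (323,183), the button at (328,177) and the lever at (342,150). One enlarged crop will confirm this.

```bash
python3 - <<'E'
from h import *
c=np.load('pics/side0.npz'); s=np.load('pics/scene0.npz')
im=c['img']; a=cv2.resize(im[285:385,280:420],None,fx=4,fy=4,interpolation=cv2.INTER_CUBIC)
b=cv2.resize(im[130:290,230:370],None,fx=4,fy=4,interpolation=cv2.INTER_CUBIC)[:,:]
H=max(a.shape[0],b.shape[0]);b=cv2.resize(b,None,fx=.9,fy=.9)
out=np.zeros((600,800,3),np.uint8); 
a=cv2.resize(im[285:385,280:380],(400,400),interpolation=cv2.INTER_CUBIC); b=cv2.resize(im[135:285,240:360],(400,500),interpolation=cv2.INTER_CUBIC)
out[:400,:400]=a; out[:500,400:]=b
cv2.imwrite('pics/crop1.png',out[:,:,::-1])
for n,cc in(('side',c),('scene',s)):
    hsv=cv2.cvtColor(cc['img'],cv2.COLOR_RGB2HSV); m=cv2.inRange(hsv,(0,120,40),(11,255,255))|cv2.inRange(hsv,(174,120,40),(180,255,255))
    k,l,st,ce=cv2.connectedComponentsWithStats(m)
    for i in range(1,k):
        if 60<st[i,4]<600: print(n,ce[i].round(1),st[i,4],ray(cc,*ce[i],24).round(0)) 
E
```

```text
side [586.2  45.1] 133 [ -528. -1217.    24.]
side [589.5  77. ] 347 [-479. -971.   24.]
side [395.6 114.9] 503 [ 292. -666.   24.]
side [318.8 317.9] 154 [515. 222.  24.]
side [347.2 321.9] 155 [441. 229.  24.]
side [316.  338.8] 198 [518. 285.  24.]
side [346.4 342.7] 207 [441. 290.  24.]
side [314.7 359.2] 212 [517. 342.  24.]
side [343.2 363.8] 216 [447. 349.  24.]
scene [13.8  9.1] 388 [  749. -3936.    24.]
scene [71.4 35.7] 99 [  560. -2822.    24.]
scene [285.9 142.7] 368 [ 247. -691.   24.]
scene [629.5 295.7] 455 [ 12. 473.  24.]
scene [324.8 293.4] 140 [594.  80.  24.]
scene [418.1 307.5] 216 [447. 232.  24.]
scene [136.6 345.2] 399 [995.   2.  24.]
scene [390.7 318.8] 228 [521. 226.  24.]
scene [438.1 323.5] 278 [446. 293.  24.]
scene [409.4 336.5] 298 [523. 287.  24.]
scene [456.6 341.9] 305 [452. 352.  24.]
scene [428.5 353.2] 282 [521. 342.  24.]
```

View pics/crop1.png

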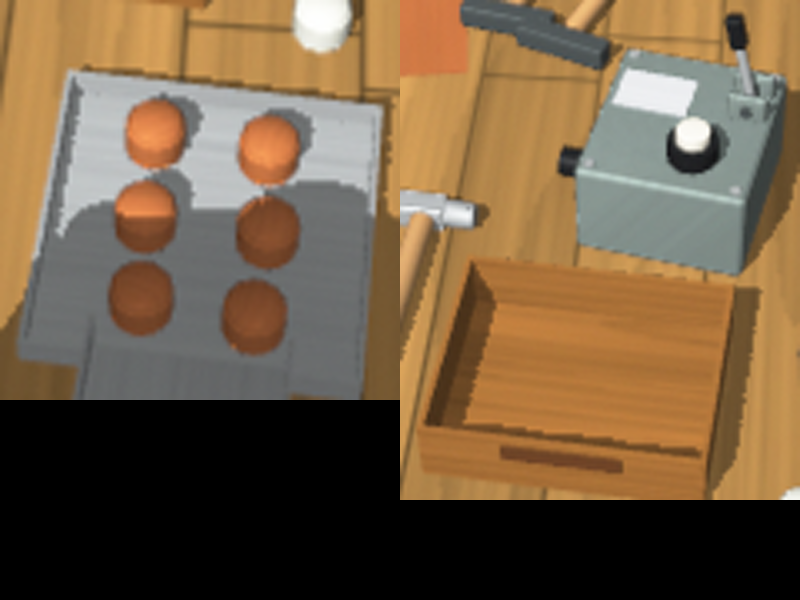

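Left half of the crop: six copper caps standing in the tray, with the white look-alike outside it. Right half: the tote is empty, the button is at crop (693,130), and the lever is up at (738,25). The box's front faces the robot (-x).

```bash
python3 - <<'E'
from h import *
c=np.load('pics/side0.npz'); s=np.load('pics/scene0.npz')
def P(n,pts,z):
    for u,v in pts: print(n,ray(c,u,v,z).round(0))
T=lambda u,v:(240+(u-400)*.3,135+v*.3)
P('tote',[T(472,258),T(733,287),T(418,432),T(708,460)],60)
P('boxtop',[T(640,50),T(785,78),T(740,200),T(578,170)],100)
P('btn',[T(693,132)],134.5)
P('tray',[(297.5,303),(375.5,311),(285,373.75)],22)
P('grip',[T(737,30)],185)
print('scene btn',ray(s,288,192,134.5),'grip',ray(s,285,158.5,185))
P('white',[(361,288),(402,325)],20);P('grey',[(377,405)],20);P('chisel',[(362,239),(366,274)],6)
P('batt',[(217,305)],63);P('hammer',[(262,198),(236,195),(229,257)],15)
E
```

```text
tote [ 707. -108.   60.]
tote [474. -91.  60.]
tote [725.  90.  60.]
tote [486. 101.  60.]
boxtop [ 576. -356.  100.]
boxtop [ 436. -326.  100.]
boxtop [ 472. -159.  100.]
boxtop [ 619. -186.  100.]
btn [ 517. -207.  134.]
tray [575. 179.  22.]
tray [367. 189.  22.]
tray [586. 385.  22.]
grip [ 483. -289.  185.]
scene btn [ 522.79071689 -199.26168423  134.5       ] grip [ 480.82151086 -283.43616288  185.        ]
white [406. 116.  20.]
white [299. 225.  20.]
grey [364. 447.  20.]
chisel [405. -73.   6.]
chisel [392.  56.   6.]
batt [777. 228.  63.]
hammer [ 723. -213.   15.]
hammer [ 807. -220.   15.]
hammer [786.  32.  15.]
```

```bash
python3 -m handwheel '[{"hand":0,"x":0.315,"y":-0.313,"z":0.03,"spin":-15.7},{"hand":0,"x":0.315,"y":-0.313,"z":0.03,"spin":-15.7},{"hand":0,"x":0.315,"y":-0.313,"z":0.03,"spin":-15.7},{"hand":0,"x":0.315,"y":-0.313,"z":0.03,"spin":-15.7},{"hand":0,"x":0.315,"y":-0.313,"z":0.03,"spin":-15.7},{"hand":0,"x":0.315,"y":-0.313,"z":0.03,"spin":-15.7},{"hand":0,"x":0.315,"y":-0.313,"z":0.03,"spin":-15.7},{"hand":0,"x":0.315,"y":-0.313,"z":0.03,"spin":-15.7},{"hand":0,"x":0.315,"y":-0.313,"z":0.03,"spin":-15.7},{"hand":0,"x":0.315,"y":-0.313,"z":0.03,"spin":-15.7},{"hand":0,"x":0.315,"y":-0.313,"z":0.03,"spin":-15.7},{"hand":0,"x":0.315,"y":-0.313,"z":0.03,"spin":-15.7},{"hand":0,"x":0.315,"y":-0.313,"z":0.03,"spin":-15.7},{"hand":0,"x":0.315,"y":-0.313,"z":0.03,"spin":-15.7}]'
```

```text
t: 1.32
eef_pos: [479.4, 290.0, 258.4]
tcp_rot: [3.141, 0.001, -0.065]
ft_force: [-0.3, 0.6, 0.5]
opening: 0.075
```

```bash
python3 -m handwheel '[{"hand":0,"x":0.04,"y":-0.494},{"hand":0,"x":0.04,"y":-0.494},{"hand":0,"x":0.04,"y":-0.494},{"hand":0,"x":0.04,"y":-0.494},{"hand":0,"x":0.04,"y":-0.494},{"hand":0,"x":0.04,"y":-0.494},{"hand":0,"x":0.04,"y":-0.494},{"hand":0,"x":0.04,"y":-0.494},{"hand":0,"x":0.04,"y":-0.494},{"hand":0,"x":0.04,"y":-0.494},{"hand":0,"x":0.04,"y":-0.494},{"hand":0,"x":0.04,"y":-0.494},{"hand":0,"x":0.04,"y":-0.494},{"hand":0,"x":0.04,"y":-0.494},{"hand":0,"x":0.04,"y":-0.494}]'
python3 - <<'E'
from h import *
c=snap('wrist','w1.png')
hsv=cv2.cvtColor(c['img'],cv2.COLOR_RGB2HSV); m=cv2.inRange(hsv,(0,0,190),(180,50,255))
k,l,st,ce=cv2.connectedComponentsWithStats(m)
for i in range(1,k):
    if st[i,4]>300: print(ce[i].round(1),st[i],ray(c,*ce[i],134.5).round(1))
print(c['T'].round(2).tolist())
E
```

```text
[435.5 232.5] [431 176  10 112 386] [553.6 291.7 134.5]
[403.1 253.9] [ 366  203   59   85 2306] [530.1 277.3 134.5]
[330.1 263. ] [ 297  235   66   70 1977] [476.9 273.8 134.5]
[259.6 274.3] [ 238  258   51   30 1020] [424.7 268.5 134.5]
[164.8 284.6] [ 144  265   45   41 1286] [354.  265.  134.5]
[[1.0, -0.06, -0.01, 483.35], [-0.06, -0.97, -0.24, 356.03], [0.0, 0.24, -0.97, 414.87], [0.0, 0.0, 0.0, 1.0]]invalid input
```

View pics/w1.png

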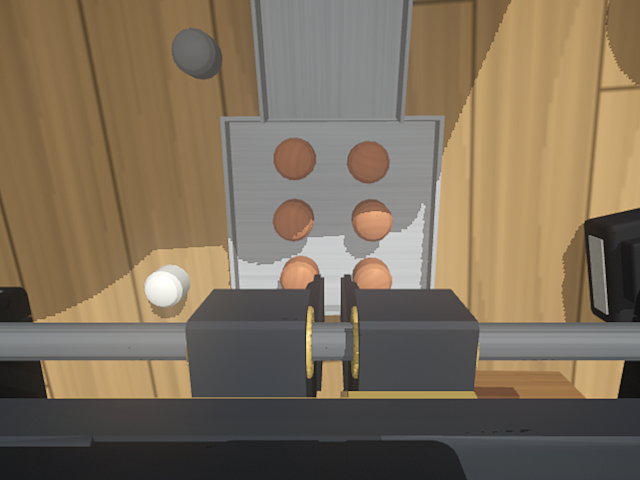

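The move was refused because rows need every key, and the arm stayed over the tray. The wrist view shows all six caps, at (294,158), (368,162), (294,219), (371,219), (300,276) and (372,278). I'll reuse these, and repeat the move with full rows.

```bash
python3 -m handwheel '[{"hand":0,"x":0.04,"y":-0.494,"z":0,"spin":0},{"hand":0,"x":0.04,"y":-0.494,"z":0,"spin":0},{"hand":0,"x":0.04,"y":-0.494,"z":0,"spin":0},{"hand":0,"x":0.04,"y":-0.494,"z":0,"spin":0},{"hand":0,"x":0.04,"y":-0.494,"z":0,"spin":0},{"hand":0,"x":0.04,"y":-0.494,"z":0,"spin":0},{"hand":0,"x":0.04,"y":-0.494,"z":0,"spin":0},{"hand":0,"x":0.04,"y":-0.494,"z":0,"spin":0},{"hand":0,"x":0.04,"y":-0.494,"z":0,"spin":0},{"hand":0,"x":0.04,"y":-0.494,"z":0,"spin":0},{"hand":0,"x":0.04,"y":-0.494,"z":0,"spin":0},{"hand":0,"x":0.04,"y":-0.494,"z":0,"spin":0},{"hand":0,"x":0.04,"y":-0.494,"z":0,"spin":0},{"hand":0,"x":0.04,"y":-0.494,"z":0,"spin":0},{"hand":0,"x":0.04,"y":-0.494,"z":0,"spin":0}]'
python3 - <<'E'
from h import *
w=np.load('pics/w1.npz')
for u,v in [(294,158.5),(368,162),(293.5,219),(371.5,219.5),(300,276),(372,278)]: print(ray(w,u,v,28).round(0))
c=snap('wrist','w2.png')
E
```

```text
t: 2.62
eef_pos: [519.7, -202.8, 258.5]
tcp_rot: [-3.141, 0.0, -0.065]
ft_force: [-0.3, 0.2, 1.1]
opening: 0.004
[447. 347.  28.]
[517. 340.  28.]
[442. 290.  28.]
[518. 284.  28.]
[443. 231.  28.]
[516. 224.  28.]
```

View pics/w2.png

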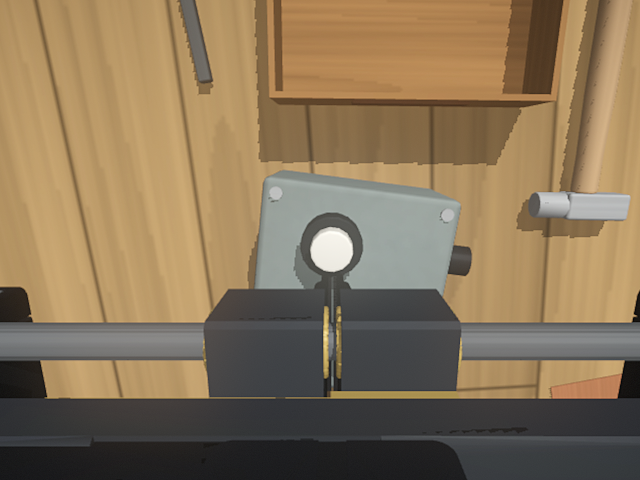

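The button is at (331,249) with the closed jaws just short of it. The box's +y top corners are at (270,172) and (461,203), and the tote's near rim runs (270,98)–(556,100).

```bash
python3 - <<'E'
from h import *
c=np.load('pics/w2.npz')
b=ray(c,331,249,134.5); print('btn',b)
p=ray(c,266,176,100);q=ray(c,461,204,100);print('box',p,q,np.degrees(np.arctan2(*(q-p)[1::-1])))
p=ray(c,270,101,60);q=ray(c,556,102,60);print('tote',p,q,np.degrees(np.arctan2(*(q-p)[1::-1])))
E
```

```text
btn [ 518.61144898 -208.46836321  134.5       ]
box [ 471.3263606  -155.69520425  100.        ] [ 622.78397199 -187.13808741  100.        ] -11.72811657605913
tote [474.36215229 -96.45495909  60.        ] [ 713.773452   -112.32742303   60.        ] -3.7930384507303607
```

```bash
python3 -m handwheel '[{"hand":0,"x":-0.001,"y":-0.005,"z":-0.03,"spin":0},{"hand":0,"x":-0.001,"y":-0.005,"z":-0.065,"spin":0},{"hand":0,"x":-0.001,"y":-0.005,"z":-0.095,"spin":0},{"hand":0,"x":-0.001,"y":-0.005,"z":-0.107,"spin":0},{"hand":0,"x":-0.001,"y":-0.005,"z":-0.110,"spin":0},{"hand":0,"x":-0.001,"y":-0.005,"z":-0.113,"spin":0},{"hand":0,"x":-0.001,"y":-0.005,"z":-0.115,"spin":0},{"hand":0,"x":-0.001,"y":-0.005,"z":-0.117,"spin":0},{"hand":0,"x":-0.001,"y":-0.005,"z":-0.119,"spin":0},{"hand":0,"x":-0.001,"y":-0.005,"z":-0.119,"spin":0},{"hand":0,"x":-0.001,"y":-0.005,"z":-0.119,"spin":0}]'
```

```text
t: 3.58
eef_pos: [519.3, -208.8, 140.7]
tcp_rot: [3.141, -0.002, -0.066]
ft_force: [-0.5, 6.0, 9.1]
opening: 0.003
```

```bash
python3 -m handwheel '[{"hand":0,"x":0,"y":0,"z":0,"spin":0},{"hand":0,"x":0,"y":0,"z":0,"spin":0},{"hand":0,"x":0,"y":0,"z":0,"spin":0},{"hand":0,"x":0,"y":0,"z":0.03,"spin":0},{"hand":0,"x":0,"y":0,"z":0.07,"spin":0},{"hand":0,"x":0,"y":0,"z":0.11,"spin":0},{"hand":0,"x":0,"y":0,"z":0.12,"spin":0},{"hand":0.06,"x":0,"y":0.2,"z":0.12,"spin":0},{"hand":0.06,"x":0,"y":0.2,"z":0.12,"spin":0},{"hand":0.06,"x":0,"y":0.2,"z":0.12,"spin":0},{"hand":0.06,"x":0,"y":0.2,"z":0.12,"spin":0},{"hand":0.06,"x":0,"y":0.2,"z":0.12,"spin":0},{"hand":0.06,"x":0,"y":0.2,"z":0.12,"spin":0}]'
python3 - <<'E'
from h import *
a=snap('side','s1.png')['img'][120:220,260:400];b=snap('scene','c1.png')['img'][130:260,210:350]
cv2.imwrite('pics/crop2.png',np.hstack([cv2.resize(a,(400,300)),cv2.resize(b,(400,300))])[:,:,::-1])
E
```

```text
t: 4.67
eef_pos: [518.5, -4.6, 260.0]
tcp_rot: [-3.141, -0.001, -0.062]
ft_force: [0.5, 0.4, 0.5]
opening: 0.369
```

View pics/crop2.png

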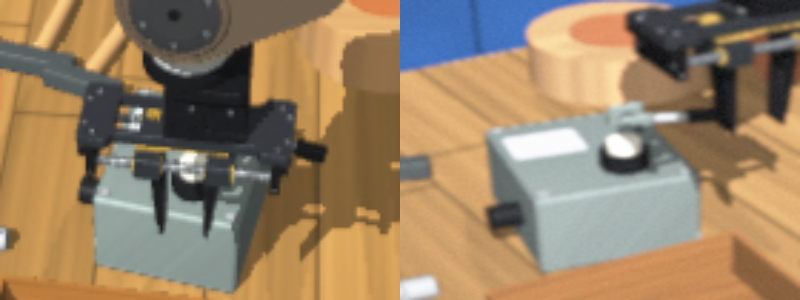

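The lever is down: scene crop shows it sticking out level in front of the box, grip at (705,117). On to the caps, with a look from over the tray's near end.

```bash
cat >> h.py <<'E'
def look(z=28,f=None):
    c=read_camera('wrist')
    if f: cv2.imwrite('pics/'+f,c['img'][:,:,::-1])
    hsv=cv2.cvtColor(c['img'],cv2.COLOR_RGB2HSV); m=cv2.inRange(hsv,(0,110,30),(11,255,255))|cv2.inRange(hsv,(174,110,30),(180,255,255))
    m=cv2.morphologyEx(m,cv2.MORPH_OPEN,np.ones((5,5)))
    e=state()['eef_pos']; print('tcp',e.round(1))
    for q in cv2.findContours(m,cv2.RETR_EXTERNAL,cv2.CHAIN_APPROX_NONE)[0]:
        if cv2.contourArea(q)>400:
            (u,v),r=cv2.minEnclosingCircle(q); p=ray(c,u,v,z)
            print((round(u),round(v)),'r',round(r,1),'area',cv2.contourArea(q),'fill',round(cv2.contourArea(q)/3.1416/r/r,2),'pos',p.round(0)[:2],'shift',(p-e)[:2].round(0))
E
python3 -m handwheel '[{"hand":0.06,"x":0,"y":0.195,"z":0,"spin":0},{"hand":0.06,"x":0,"y":0.195,"z":0,"spin":0},{"hand":0.06,"x":0,"y":0.195,"z":0,"spin":0},{"hand":0.06,"x":0,"y":0.195,"z":0,"spin":0},{"hand":0.06,"x":0,"y":0.195,"z":0,"spin":0},{"hand":0.06,"x":0,"y":0.195,"z":0,"spin":0},{"hand":0.06,"x":0,"y":0.195,"z":0,"spin":0}]'
python3 -c "
from h import *
look()"
```

```text
t: 5.35
eef_pos: [519.2, 185.9, 259.4]
tcp_rot: [3.141, -0.0, -0.065]
ft_force: [0.5, -0.1, 0.8]
opening: 0.633
tcp [519.2 185.  259.4]
(240, 111) r 21.6 area 1186.5 fill 0.81 pos [441. 289.] shift [-78. 104.]
(317, 44) r 22.5 area 1372.0 fill 0.86 pos [516. 340.] shift [ -3. 155.]
(238, 41) r 23.2 area 1466.0 fill 0.87 pos [446. 347.] shift [-73. 162.]
```

```bash
python3 -m handwheel '[{"hand":0.06,"x":-0.002,"y":0.038,"z":-0.03,"spin":0},{"hand":0.06,"x":-0.002,"y":0.038,"z":-0.07,"spin":0},{"hand":0.06,"x":-0.002,"y":0.038,"z":-0.11,"spin":0},{"hand":0.06,"x":-0.002,"y":0.038,"z":-0.15,"spin":0},{"hand":0.06,"x":-0.002,"y":0.038,"z":-0.19,"spin":0},{"hand":0.06,"x":-0.002,"y":0.038,"z":-0.215,"spin":0},{"hand":0.06,"x":-0.002,"y":0.038,"z":-0.232,"spin":0},{"hand":0.06,"x":-0.002,"y":0.038,"z":-0.239,"spin":0},{"hand":0.06,"x":-0.002,"y":0.038,"z":-0.239,"spin":0},{"hand":0.02,"x":-0.002,"y":0.038,"z":-0.239,"spin":0},{"hand":0.02,"x":-0.002,"y":0.038,"z":-0.239,"spin":0},{"hand":0.02,"x":-0.002,"y":0.038,"z":-0.239,"spin":0},{"hand":0.02,"x":-0.002,"y":0.038,"z":-0.239,"spin":0},{"hand":0.02,"x":-0.002,"y":0.038,"z":-0.239,"spin":0},{"hand":0.02,"x":-0.002,"y":0.038,"z":-0.239,"spin":0},{"hand":0.02,"x":-0.002,"y":0.038,"z":-0.22,"spin":0},{"hand":0.02,"x":-0.002,"y":0.038,"z":-0.18,"spin":0},{"hand":0.02,"x":-0.002,"y":0.038,"z":-0.14,"spin":0},{"hand":0.02,"x":-0.002,"y":0.038,"z":-0.14,"spin":0}]'
```

```text
t: 6.98
eef_pos: [519.1, 224.9, 126.1]
tcp_rot: [-3.138, -0.009, -0.066]
ft_force: [0.4, -0.1, -0.2]
opening: 0.409
```

```bash
python3 -m handwheel '[{"hand":0.02,"x":0.146,"y":-0.276,"z":0,"spin":0},{"hand":0.02,"x":0.146,"y":-0.276,"z":0,"spin":0},{"hand":0.02,"x":0.146,"y":-0.276,"z":0,"spin":0},{"hand":0.02,"x":0.146,"y":-0.276,"z":0,"spin":0},{"hand":0.02,"x":0.146,"y":-0.276,"z":0,"spin":0},{"hand":0.02,"x":0.146,"y":-0.276,"z":0,"spin":0},{"hand":0.02,"x":0.146,"y":-0.276,"z":0,"spin":0},{"hand":0.02,"x":0.146,"y":-0.276,"z":0,"spin":0},{"hand":0.02,"x":0.146,"y":-0.276,"z":0,"spin":0},{"hand":0.02,"x":0.146,"y":-0.276,"z":0,"spin":0},{"hand":0.02,"x":0.146,"y":-0.276,"z":0,"spin":0}]'
python3 -m handwheel '[{"hand":0.02,"x":0,"y":0,"z":-0.04,"spin":0},{"hand":0.02,"x":0,"y":0,"z":-0.075,"spin":0},{"hand":0.02,"x":0,"y":0,"z":-0.09,"spin":0},{"hand":0.02,"x":0,"y":0,"z":-0.097,"spin":0},{"hand":0.02,"x":0,"y":0,"z":-0.097,"spin":0},{"hand":0.02,"x":0,"y":0,"z":-0.097,"spin":0},{"hand":0.05,"x":0,"y":0,"z":-0.097,"spin":0},{"hand":0.05,"x":0,"y":0,"z":-0.097,"spin":0},{"hand":0.05,"x":0,"y":0,"z":-0.097,"spin":0}]'
python3 -m handwheel '[{"hand":0.05,"x":0,"y":0,"z":0.03,"spin":0},{"hand":0.05,"x":0,"y":0,"z":0.07,"spin":0},{"hand":0.05,"x":0,"y":0,"z":0.097,"spin":0},{"hand":0.05,"x":-0.06,"y":-0.12,"z":0.2,"spin":0},{"hand":0.05,"x":-0.06,"y":-0.12,"z":0.2,"spin":0},{"hand":0.05,"x":-0.06,"y":-0.12,"z":0.2,"spin":0},{"hand":0.05,"x":-0.06,"y":-0.12,"z":0.2,"spin":0},{"hand":0.05,"x":-0.06,"y":-0.12,"z":0.2,"spin":0},{"hand":0.05,"x":-0.06,"y":-0.12,"z":0.2,"spin":0}]'
python3 -c "
from h import *
look(f='w3.png')"
```

```text
t: 7.9
eef_pos: [662.2, -51.3, 119.3]
tcp_rot: [-3.141, 0.001, -0.066]
ft_force: [-0.3, 0.5, -0.9]
opening: 0.41
t: 8.65
eef_pos: [663.0, -51.7, 23.3]
tcp_rot: [3.141, -0.001, -0.066]
ft_force: [0.3, 0.0, -0.1]
opening: 0.512
t: 9.4
eef_pos: [602.6, -173.7, 224.6]
tcp_rot: [3.141, -0.003, -0.069]
ft_force: [-0.4, 0.0, -0.4]
opening: 0.527
tcp [ 602.6 -172.4  223.1]
```

View pics/w3.png

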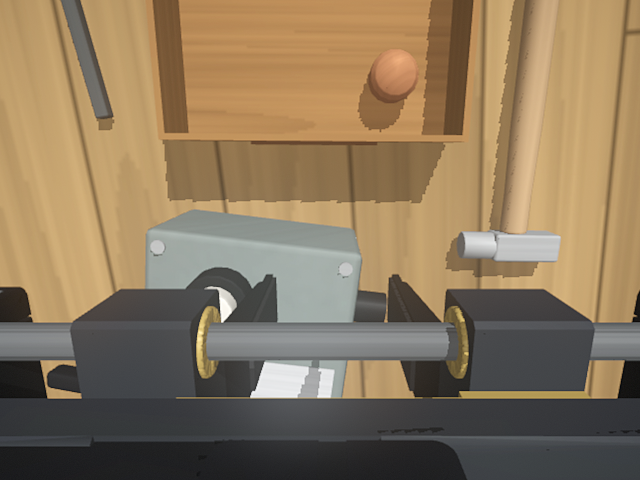

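The first cap stands in the tote at (393,75), clear of the walls. I'll retune the mask for sunlit copper and go back to the tray.

```bash
python3 -m handwheel '[{"hand":0.06,"x":-0.123,"y":0.347,"z":0.026,"spin":0},{"hand":0.06,"x":-0.123,"y":0.347,"z":0.026,"spin":0},{"hand":0.06,"x":-0.123,"y":0.347,"z":0.026,"spin":0},{"hand":0.06,"x":-0.123,"y":0.347,"z":0.026,"spin":0},{"hand":0.06,"x":-0.123,"y":0.347,"z":0.026,"spin":0},{"hand":0.06,"x":-0.123,"y":0.347,"z":0.026,"spin":0},{"hand":0.06,"x":-0.123,"y":0.347,"z":0.026,"spin":0},{"hand":0.06,"x":-0.123,"y":0.347,"z":0.026,"spin":0},{"hand":0.06,"x":-0.123,"y":0.347,"z":0.026,"spin":0},{"hand":0.06,"x":-0.123,"y":0.347,"z":0.026,"spin":0},{"hand":0.06,"x":-0.123,"y":0.347,"z":0.026,"spin":0}]'
python3 - <<'E'
import h; from h import *
im=cv2.cvtColor(cv2.imread('pics/w3.png'),cv2.COLOR_BGR2HSV); print(im[60:95:8,380:412:8].tolist(), im[60,300].tolist())
s=open('h.py').read().replace('(0,110,30),(11,','(0,90,30),(13,'); open('h.py','w').write(s)
E
python3 -c "
from h import *
look(f='w4.png')"
```

```text
t: 10.37
eef_pos: [478.6, 177.4, 247.7]
tcp_rot: [3.141, 0.001, -0.061]
ft_force: [-0.6, -0.7, 0.2]
opening: 0.63
[[[12, 130, 200], [13, 129, 214], [13, 120, 236], [13, 124, 227]], [[13, 131, 199], [13, 129, 207], [13, 127, 218], [13, 128, 215]], [[12, 132, 189], [12, 131, 200], [12, 130, 206], [13, 130, 200]], [[12, 136, 175], [12, 134, 183], [12, 134, 190], [12, 134, 189]], [[12, 142, 129], [12, 137, 166], [12, 136, 172], [12, 136, 163]]] [16, 135, 189]
tcp [479.2 176.1 247.8]
(289, 167) r 21.5 area 1335.0 fill 0.92 pos [442. 227.] shift [-37.  51.]
(369, 98) r 23.0 area 1431.0 fill 0.86 pos [517. 283.] shift [ 38. 107.]
(282, 99) r 23.8 area 1555.0 fill 0.88 pos [441. 287.] shift [-39. 111.]
(366, 31) r 27.9 area 1900.5 fill 0.78 pos [517. 337.] shift [ 38. 161.]
(283, 27) r 27.9 area 1942.5 fill 0.79 pos [447. 345.] shift [-33. 169.]
```

```bash
python3 -m handwheel '[{"hand":0.06,"x":-0.037,"y":0.054,"z":-0.03,"spin":0},{"hand":0.06,"x":-0.037,"y":0.054,"z":-0.06,"spin":0},{"hand":0.06,"x":-0.037,"y":0.054,"z":-0.10,"spin":0},{"hand":0.06,"x":-0.037,"y":0.054,"z":-0.14,"spin":0},{"hand":0.06,"x":-0.037,"y":0.054,"z":-0.18,"spin":0},{"hand":0.06,"x":-0.037,"y":0.054,"z":-0.205,"spin":0},{"hand":0.06,"x":-0.037,"y":0.054,"z":-0.222,"spin":0},{"hand":0.06,"x":-0.037,"y":0.054,"z":-0.229,"spin":0},{"hand":0.06,"x":-0.037,"y":0.054,"z":-0.229,"spin":0},{"hand":0.02,"x":-0.037,"y":0.054,"z":-0.229,"spin":0},{"hand":0.02,"x":-0.037,"y":0.054,"z":-0.229,"spin":0},{"hand":0.02,"x":-0.037,"y":0.054,"z":-0.229,"spin":0},{"hand":0.02,"x":-0.037,"y":0.054,"z":-0.229,"spin":0},{"hand":0.02,"x":-0.037,"y":0.054,"z":-0.229,"spin":0},{"hand":0.02,"x":-0.037,"y":0.054,"z":-0.21,"spin":0},{"hand":0.02,"x":-0.037,"y":0.054,"z":-0.17,"spin":0},{"hand":0.02,"x":-0.037,"y":0.054,"z":-0.13,"spin":0},{"hand":0.02,"x":-0.037,"y":0.054,"z":-0.13,"spin":0}]'
```

```text
t: 11.92
eef_pos: [444.9, 229.8, 124.5]
tcp_rot: [-3.138, -0.008, -0.066]
ft_force: [0.8, 0.3, -0.4]
opening: 0.408
```

```bash
python3 -m handwheel '[{"hand":0.02,"x":0.154,"y":-0.277,"z":0,"spin":0},{"hand":0.02,"x":0.154,"y":-0.277,"z":0,"spin":0},{"hand":0.02,"x":0.154,"y":-0.277,"z":0,"spin":0},{"hand":0.02,"x":0.154,"y":-0.277,"z":0,"spin":0},{"hand":0.02,"x":0.154,"y":-0.277,"z":0,"spin":0},{"hand":0.02,"x":0.154,"y":-0.277,"z":0,"spin":0},{"hand":0.02,"x":0.154,"y":-0.277,"z":0,"spin":0},{"hand":0.02,"x":0.154,"y":-0.277,"z":0,"spin":0},{"hand":0.02,"x":0.154,"y":-0.277,"z":0,"spin":0},{"hand":0.02,"x":0.154,"y":-0.277,"z":0,"spin":0},{"hand":0.02,"x":0.154,"y":-0.277,"z":0,"spin":0}]'
python3 -m handwheel '[{"hand":0.02,"x":0,"y":0,"z":-0.04,"spin":0},{"hand":0.02,"x":0,"y":0,"z":-0.075,"spin":0},{"hand":0.02,"x":0,"y":0,"z":-0.09,"spin":0},{"hand":0.02,"x":0,"y":0,"z":-0.096,"spin":0},{"hand":0.02,"x":0,"y":0,"z":-0.096,"spin":0},{"hand":0.02,"x":0,"y":0,"z":-0.096,"spin":0},{"hand":0.05,"x":0,"y":0,"z":-0.096,"spin":0},{"hand":0.05,"x":0,"y":0,"z":-0.096,"spin":0},{"hand":0.05,"x":0,"y":0,"z":-0.096,"spin":0}]'
python3 -m handwheel '[{"hand":0.05,"x":0,"y":0,"z":0.03,"spin":0},{"hand":0.05,"x":0,"y":0,"z":0.07,"spin":0},{"hand":0.05,"x":0,"y":0,"z":0.11,"spin":0},{"hand":0.06,"x":-0.117,"y":0.273,"z":0.226,"spin":0},{"hand":0.06,"x":-0.117,"y":0.273,"z":0.226,"spin":0},{"hand":0.06,"x":-0.117,"y":0.273,"z":0.226,"spin":0},{"hand":0.06,"x":-0.117,"y":0.273,"z":0.226,"spin":0},{"hand":0.06,"x":-0.117,"y":0.273,"z":0.226,"spin":0},{"hand":0.06,"x":-0.117,"y":0.273,"z":0.226,"spin":0},{"hand":0.06,"x":-0.117,"y":0.273,"z":0.226,"spin":0},{"hand":0.06,"x":-0.117,"y":0.273,"z":0.226,"spin":0},{"hand":0.06,"x":-0.117,"y":0.273,"z":0.226,"spin":0},{"hand":0.06,"x":-0.117,"y":0.273,"z":0.226,"spin":0},{"hand":0.06,"x":-0.117,"y":0.273,"z":0.226,"spin":0},{"hand":0.06,"x":-0.117,"y":0.273,"z":0.226,"spin":0}]'
python3 -c "
from h import *
look(f='w5.png')"
```

```text
t: 12.83
eef_pos: [596.1, -47.7, 118.3]
tcp_rot: [-3.141, 0.001, -0.066]
ft_force: [0.9, -0.1, 0.3]
opening: 0.405
t: 13.58
eef_pos: [597.1, -47.9, 23.4]
tcp_rot: [3.141, -0.001, -0.066]
ft_force: [0.1, -0.5, -0.4]
opening: 0.521
t: 14.83
eef_pos: [480.0, 224.0, 248.2]
tcp_rot: [3.141, 0.001, -0.067]
ft_force: [0.5, 0.1, -0.5]
opening: 0.633
tcp [480.1 223.9 248.2]
(369, 152) r 21.5 area 1302.5 fill 0.9 pos [518. 282.] shift [38. 59.]
(285, 152) r 21.8 area 1368.0 fill 0.92 pos [441. 288.] shift [-39.  64.]
(364, 87) r 24.4 area 1610.0 fill 0.86 pos [516. 339.] shift [ 36. 115.]
(286, 84) r 24.7 area 1651.0 fill 0.86 pos [447. 346.] shift [-33. 122.]
```

```bash
python3 -m handwheel '[{"hand":0.06,"x":0.038,"y":0.06,"z":-0.03,"spin":0},{"hand":0.06,"x":0.038,"y":0.06,"z":-0.06,"spin":0},{"hand":0.06,"x":0.038,"y":0.06,"z":-0.10,"spin":0},{"hand":0.06,"x":0.038,"y":0.06,"z":-0.14,"spin":0},{"hand":0.06,"x":0.038,"y":0.06,"z":-0.18,"spin":0},{"hand":0.06,"x":0.038,"y":0.06,"z":-0.205,"spin":0},{"hand":0.06,"x":0.038,"y":0.06,"z":-0.222,"spin":0},{"hand":0.06,"x":0.038,"y":0.06,"z":-0.229,"spin":0},{"hand":0.06,"x":0.038,"y":0.06,"z":-0.229,"spin":0},{"hand":0.02,"x":0.038,"y":0.06,"z":-0.229,"spin":0},{"hand":0.02,"x":0.038,"y":0.06,"z":-0.229,"spin":0},{"hand":0.02,"x":0.038,"y":0.06,"z":-0.229,"spin":0},{"hand":0.02,"x":0.038,"y":0.06,"z":-0.229,"spin":0},{"hand":0.02,"x":0.038,"y":0.06,"z":-0.229,"spin":0},{"hand":0.02,"x":0.038,"y":0.06,"z":-0.21,"spin":0},{"hand":0.02,"x":0.038,"y":0.06,"z":-0.17,"spin":0},{"hand":0.02,"x":0.038,"y":0.06,"z":-0.13,"spin":0},{"hand":0.02,"x":0.038,"y":0.06,"z":-0.13,"spin":0}]'
```

```text
t: 16.38
eef_pos: [520.2, 286.0, 125.3]
tcp_rot: [-3.137, -0.009, -0.066]
ft_force: [0.8, 1.7, 0.8]
opening: 0.407
```

```bash
python3 -m handwheel '[{"hand":0.02,"x":0.013,"y":-0.329,"z":0,"spin":0},{"hand":0.02,"x":0.013,"y":-0.329,"z":0,"spin":0},{"hand":0.02,"x":0.013,"y":-0.329,"z":0,"spin":0},{"hand":0.02,"x":0.013,"y":-0.329,"z":0,"spin":0},{"hand":0.02,"x":0.013,"y":-0.329,"z":0,"spin":0},{"hand":0.02,"x":0.013,"y":-0.329,"z":0,"spin":0},{"hand":0.02,"x":0.013,"y":-0.329,"z":0,"spin":0},{"hand":0.02,"x":0.013,"y":-0.329,"z":0,"spin":0},{"hand":0.02,"x":0.013,"y":-0.329,"z":0,"spin":0},{"hand":0.02,"x":0.013,"y":-0.329,"z":0,"spin":0},{"hand":0.02,"x":0.013,"y":-0.329,"z":0,"spin":0}]'
python3 -m handwheel '[{"hand":0.02,"x":0,"y":0,"z":-0.04,"spin":0},{"hand":0.02,"x":0,"y":0,"z":-0.075,"spin":0},{"hand":0.02,"x":0,"y":0,"z":-0.09,"spin":0},{"hand":0.02,"x":0,"y":0,"z":-0.096,"spin":0},{"hand":0.02,"x":0,"y":0,"z":-0.096,"spin":0},{"hand":0.02,"x":0,"y":0,"z":-0.096,"spin":0},{"hand":0.05,"x":0,"y":0,"z":-0.096,"spin":0},{"hand":0.05,"x":0,"y":0,"z":-0.096,"spin":0},{"hand":0.05,"x":0,"y":0,"z":-0.096,"spin":0}]'
python3 -m handwheel '[{"hand":0.05,"x":0,"y":0,"z":0.03,"spin":0},{"hand":0.05,"x":0,"y":0,"z":0.07,"spin":0},{"hand":0.05,"x":0,"y":0,"z":0.11,"spin":0},{"hand":0.06,"x":-0.051,"y":0.269,"z":0.226,"spin":0},{"hand":0.06,"x":-0.051,"y":0.269,"z":0.226,"spin":0},{"hand":0.06,"x":-0.051,"y":0.269,"z":0.226,"spin":0},{"hand":0.06,"x":-0.051,"y":0.269,"z":0.226,"spin":0},{"hand":0.06,"x":-0.051,"y":0.269,"z":0.226,"spin":0},{"hand":0.06,"x":-0.051,"y":0.269,"z":0.226,"spin":0},{"hand":0.06,"x":-0.051,"y":0.269,"z":0.226,"spin":0},{"hand":0.06,"x":-0.051,"y":0.269,"z":0.226,"spin":0},{"hand":0.06,"x":-0.051,"y":0.269,"z":0.226,"spin":0},{"hand":0.06,"x":-0.051,"y":0.269,"z":0.226,"spin":0},{"hand":0.06,"x":-0.051,"y":0.269,"z":0.226,"spin":0}]'
python3 -c "
from h import *
look(f='w6.png')"
```

```text
t: 17.3
eef_pos: [530.6, -43.9, 118.5]
tcp_rot: [-3.141, 0.0, -0.067]
ft_force: [0.2, 0.8, -1.2]
opening: 0.41
t: 18.05
eef_pos: [531.2, -43.9, 23.4]
tcp_rot: [3.141, -0.001, -0.066]
ft_force: [0.2, -0.7, 0.5]
opening: 0.515
t: 19.22
eef_pos: [479.7, 223.8, 248.1]
tcp_rot: [3.141, 0.001, -0.067]
ft_force: [0.4, -0.5, 0.2]
opening: 0.632
tcp [479.8 223.6 248. ]
(285, 152) r 21.7 area 1362.0 fill 0.92 pos [441. 288.] shift [-39.  64.]
(364, 87) r 24.5 area 1604.0 fill 0.85 pos [516. 339.] shift [ 36. 115.]
(287, 83) r 24.7 area 1657.5 fill 0.86 pos [448. 346.] shift [-32. 123.]
```

```bash
python3 -m handwheel '[{"hand":0.06,"x":-0.038,"y":0.064,"z":-0.03,"spin":0},{"hand":0.06,"x":-0.038,"y":0.064,"z":-0.06,"spin":0},{"hand":0.06,"x":-0.038,"y":0.064,"z":-0.10,"spin":0},{"hand":0.06,"x":-0.038,"y":0.064,"z":-0.14,"spin":0},{"hand":0.06,"x":-0.038,"y":0.064,"z":-0.18,"spin":0},{"hand":0.06,"x":-0.038,"y":0.064,"z":-0.205,"spin":0},{"hand":0.06,"x":-0.038,"y":0.064,"z":-0.222,"spin":0},{"hand":0.06,"x":-0.038,"y":0.064,"z":-0.229,"spin":0},{"hand":0.06,"x":-0.038,"y":0.064,"z":-0.229,"spin":0},{"hand":0.02,"x":-0.038,"y":0.064,"z":-0.229,"spin":0},{"hand":0.02,"x":-0.038,"y":0.064,"z":-0.229,"spin":0},{"hand":0.02,"x":-0.038,"y":0.064,"z":-0.229,"spin":0},{"hand":0.02,"x":-0.038,"y":0.064,"z":-0.229,"spin":0},{"hand":0.02,"x":-0.038,"y":0.064,"z":-0.229,"spin":0},{"hand":0.02,"x":-0.038,"y":0.064,"z":-0.21,"spin":0},{"hand":0.02,"x":-0.038,"y":0.064,"z":-0.17,"spin":0},{"hand":0.02,"x":-0.038,"y":0.064,"z":-0.13,"spin":0},{"hand":0.02,"x":-0.038,"y":0.064,"z":-0.13,"spin":0}]'
```

```text
t: 20.77
eef_pos: [443.9, 290.1, 124.7]
tcp_rot: [-3.137, -0.008, -0.066]
ft_force: [1.1, 0.2, 0.2]
opening: 0.41
```

```bash
python3 -m handwheel '[{"hand":0.02,"x":0.227,"y":-0.251,"z":0,"spin":0},{"hand":0.02,"x":0.227,"y":-0.251,"z":0,"spin":0},{"hand":0.02,"x":0.227,"y":-0.251,"z":0,"spin":0},{"hand":0.02,"x":0.227,"y":-0.251,"z":0,"spin":0},{"hand":0.02,"x":0.227,"y":-0.251,"z":0,"spin":0},{"hand":0.02,"x":0.227,"y":-0.251,"z":0,"spin":0},{"hand":0.02,"x":0.227,"y":-0.251,"z":0,"spin":0},{"hand":0.02,"x":0.227,"y":-0.251,"z":0,"spin":0},{"hand":0.02,"x":0.227,"y":-0.251,"z":0,"spin":0},{"hand":0.02,"x":0.227,"y":-0.251,"z":0,"spin":0},{"hand":0.02,"x":0.227,"y":-0.251,"z":0,"spin":0}]'
python3 -m handwheel '[{"hand":0.02,"x":0,"y":0,"z":-0.04,"spin":0},{"hand":0.02,"x":0,"y":0,"z":-0.075,"spin":0},{"hand":0.02,"x":0,"y":0,"z":-0.09,"spin":0},{"hand":0.02,"x":0,"y":0,"z":-0.096,"spin":0},{"hand":0.02,"x":0,"y":0,"z":-0.096,"spin":0},{"hand":0.02,"x":0,"y":0,"z":-0.096,"spin":0},{"hand":0.05,"x":0,"y":0,"z":-0.096,"spin":0},{"hand":0.05,"x":0,"y":0,"z":-0.096,"spin":0},{"hand":0.05,"x":0,"y":0,"z":-0.096,"spin":0}]'
python3 -m handwheel '[{"hand":0.05,"x":0,"y":0,"z":0.03,"spin":0},{"hand":0.05,"x":0,"y":0,"z":0.07,"spin":0},{"hand":0.05,"x":0,"y":0,"z":0.11,"spin":0},{"hand":0.06,"x":-0.189,"y":0.222,"z":0.226,"spin":0},{"hand":0.06,"x":-0.189,"y":0.222,"z":0.226,"spin":0},{"hand":0.06,"x":-0.189,"y":0.222,"z":0.226,"spin":0},{"hand":0.06,"x":-0.189,"y":0.222,"z":0.226,"spin":0},{"hand":0.06,"x":-0.189,"y":0.222,"z":0.226,"spin":0},{"hand":0.06,"x":-0.189,"y":0.222,"z":0.226,"spin":0},{"hand":0.06,"x":-0.189,"y":0.222,"z":0.226,"spin":0},{"hand":0.06,"x":-0.189,"y":0.222,"z":0.226,"spin":0},{"hand":0.06,"x":-0.189,"y":0.222,"z":0.226,"spin":0},{"hand":0.06,"x":-0.189,"y":0.222,"z":0.226,"spin":0},{"hand":0.06,"x":-0.189,"y":0.222,"z":0.226,"spin":0},{"hand":0.06,"x":-0.189,"y":0.222,"z":0.226,"spin":0}]'
python3 -c "
from h import *
look(f='w7.png')"
```

```text
t: 21.68
eef_pos: [668.0, 38.0, 117.8]
tcp_rot: [-3.141, 0.001, -0.067]
ft_force: [0.2, 0.6, -0.2]
opening: 0.412
t: 22.43
eef_pos: [668.9, 38.3, 23.4]
tcp_rot: [-3.142, -0.001, -0.066]
ft_force: [0.1, 0.8, -0.1]
opening: 0.519
t: 23.68
eef_pos: [480.3, 259.0, 248.1]
tcp_rot: [3.141, 0.001, -0.067]
ft_force: [0.7, -0.4, 0.1]
opening: 0.629
tcp [480.3 259.  248. ]
(366, 128) r 22.3 area 1432.0 fill 0.91 pos [517. 339.] shift [36. 81.]
(289, 124) r 22.6 area 1460.5 fill 0.91 pos [447. 347.] shift [-33.  88.]
```

```bash
python3 -m handwheel '[{"hand":0.06,"x":0.037,"y":0.04,"z":-0.01,"spin":0},{"hand":0.06,"x":0.037,"y":0.08,"z":-0.03,"spin":0},{"hand":0.06,"x":0.037,"y":0.08,"z":-0.06,"spin":0},{"hand":0.06,"x":0.037,"y":0.08,"z":-0.10,"spin":0},{"hand":0.06,"x":0.037,"y":0.08,"z":-0.14,"spin":0},{"hand":0.06,"x":0.037,"y":0.08,"z":-0.18,"spin":0},{"hand":0.06,"x":0.037,"y":0.08,"z":-0.205,"spin":0},{"hand":0.06,"x":0.037,"y":0.08,"z":-0.222,"spin":0},{"hand":0.06,"x":0.037,"y":0.08,"z":-0.229,"spin":0},{"hand":0.06,"x":0.037,"y":0.08,"z":-0.229,"spin":0},{"hand":0.02,"x":0.037,"y":0.08,"z":-0.229,"spin":0},{"hand":0.02,"x":0.037,"y":0.08,"z":-0.229,"spin":0},{"hand":0.02,"x":0.037,"y":0.08,"z":-0.229,"spin":0},{"hand":0.02,"x":0.037,"y":0.08,"z":-0.229,"spin":0},{"hand":0.02,"x":0.037,"y":0.08,"z":-0.229,"spin":0},{"hand":0.02,"x":0.037,"y":0.08,"z":-0.21,"spin":0},{"hand":0.02,"x":0.037,"y":0.08,"z":-0.17,"spin":0},{"hand":0.02,"x":0.037,"y":0.08,"z":-0.13,"spin":0},{"hand":0.02,"x":0.037,"y":0.08,"z":-0.13,"spin":0}]'
```

```text
t: 25.32
eef_pos: [519.2, 341.3, 125.6]
tcp_rot: [-3.136, -0.009, -0.066]
ft_force: [1.3, 1.1, -0.8]
opening: 0.41
```

```bash
python3 -m handwheel '[{"hand":0.02,"x":0.086,"y":-0.298,"z":0,"spin":0},{"hand":0.02,"x":0.086,"y":-0.298,"z":0,"spin":0},{"hand":0.02,"x":0.086,"y":-0.298,"z":0,"spin":0},{"hand":0.02,"x":0.086,"y":-0.298,"z":0,"spin":0},{"hand":0.02,"x":0.086,"y":-0.298,"z":0,"spin":0},{"hand":0.02,"x":0.086,"y":-0.298,"z":0,"spin":0},{"hand":0.02,"x":0.086,"y":-0.298,"z":0,"spin":0},{"hand":0.02,"x":0.086,"y":-0.298,"z":0,"spin":0},{"hand":0.02,"x":0.086,"y":-0.298,"z":0,"spin":0},{"hand":0.02,"x":0.086,"y":-0.298,"z":0,"spin":0},{"hand":0.02,"x":0.086,"y":-0.298,"z":0,"spin":0}]'
python3 -m handwheel '[{"hand":0.02,"x":0,"y":0,"z":-0.04,"spin":0},{"hand":0.02,"x":0,"y":0,"z":-0.075,"spin":0},{"hand":0.02,"x":0,"y":0,"z":-0.09,"spin":0},{"hand":0.02,"x":0,"y":0,"z":-0.096,"spin":0},{"hand":0.02,"x":0,"y":0,"z":-0.096,"spin":0},{"hand":0.02,"x":0,"y":0,"z":-0.096,"spin":0},{"hand":0.05,"x":0,"y":0,"z":-0.096,"spin":0},{"hand":0.05,"x":0,"y":0,"z":-0.096,"spin":0},{"hand":0.05,"x":0,"y":0,"z":-0.096,"spin":0}]'
python3 -m handwheel '[{"hand":0.05,"x":0,"y":0,"z":0.03,"spin":0},{"hand":0.05,"x":0,"y":0,"z":0.07,"spin":0},{"hand":0.05,"x":0,"y":0,"z":0.11,"spin":0},{"hand":0.06,"x":-0.123,"y":0.218,"z":0.226,"spin":0},{"hand":0.06,"x":-0.123,"y":0.218,"z":0.226,"spin":0},{"hand":0.06,"x":-0.123,"y":0.218,"z":0.226,"spin":0},{"hand":0.06,"x":-0.123,"y":0.218,"z":0.226,"spin":0},{"hand":0.06,"x":-0.123,"y":0.218,"z":0.226,"spin":0},{"hand":0.06,"x":-0.123,"y":0.218,"z":0.226,"spin":0},{"hand":0.06,"x":-0.123,"y":0.218,"z":0.226,"spin":0},{"hand":0.06,"x":-0.123,"y":0.218,"z":0.226,"spin":0},{"hand":0.06,"x":-0.123,"y":0.218,"z":0.226,"spin":0},{"hand":0.06,"x":-0.123,"y":0.218,"z":0.226,"spin":0},{"hand":0.06,"x":-0.123,"y":0.218,"z":0.226,"spin":0}]'
python3 -c "
from h import *
look(f='w8.png')"
```

```text
t: 26.23
eef_pos: [602.4, 42.6, 118.5]
tcp_rot: [-3.141, 0.0, -0.066]
ft_force: [0.8, 0.5, -0.1]
opening: 0.409
t: 26.98
eef_pos: [603.1, 42.2, 23.4]
tcp_rot: [-3.142, -0.001, -0.066]
ft_force: [-0.4, -0.8, -0.2]
opening: 0.515
t: 28.15
eef_pos: [480.1, 259.0, 248.2]
tcp_rot: [3.141, 0.001, -0.067]
ft_force: [0.2, -0.0, -0.0]
opening: 0.631
tcp [480.1 259.  248.1]
(290, 124) r 22.7 area 1468.5 fill 0.9 pos [447. 347.] shift [-33.  88.]
```

Cmd is (479.8, 259.9, 249.7); last cap shift (-32, +87).

```bash
python3 -m handwheel '[{"hand":0.06,"x":-0.032,"y":0.04,"z":-0.01,"spin":0},{"hand":0.06,"x":-0.032,"y":0.087,"z":-0.03,"spin":0},{"hand":0.06,"x":-0.032,"y":0.087,"z":-0.06,"spin":0},{"hand":0.06,"x":-0.032,"y":0.087,"z":-0.10,"spin":0},{"hand":0.06,"x":-0.032,"y":0.087,"z":-0.14,"spin":0},{"hand":0.06,"x":-0.032,"y":0.087,"z":-0.18,"spin":0},{"hand":0.06,"x":-0.032,"y":0.087,"z":-0.205,"spin":0},{"hand":0.06,"x":-0.032,"y":0.087,"z":-0.222,"spin":0},{"hand":0.06,"x":-0.032,"y":0.087,"z":-0.229,"spin":0},{"hand":0.06,"x":-0.032,"y":0.087,"z":-0.229,"spin":0},{"hand":0.02,"x":-0.032,"y":0.087,"z":-0.229,"spin":0},{"hand":0.02,"x":-0.032,"y":0.087,"z":-0.229,"spin":0},{"hand":0.02,"x":-0.032,"y":0.087,"z":-0.229,"spin":0},{"hand":0.02,"x":-0.032,"y":0.087,"z":-0.229,"spin":0},{"hand":0.02,"x":-0.032,"y":0.087,"z":-0.229,"spin":0},{"hand":0.02,"x":-0.032,"y":0.087,"z":-0.21,"spin":0},{"hand":0.02,"x":-0.032,"y":0.087,"z":-0.17,"spin":0},{"hand":0.02,"x":-0.032,"y":0.087,"z":-0.13,"spin":0},{"hand":0.02,"x":-0.032,"y":0.087,"z":-0.13,"spin":0}]'
```

```text
t: 29.78
eef_pos: [449.9, 348.4, 125.1]
tcp_rot: [-3.136, -0.008, -0.066]
ft_force: [0.5, -0.1, -0.4]
opening: 0.409
```

```bash
python3 -m handwheel '[{"hand":0.02,"x":0.089,"y":-0.301,"z":0,"spin":0},{"hand":0.02,"x":0.089,"y":-0.301,"z":0,"spin":0},{"hand":0.02,"x":0.089,"y":-0.301,"z":0,"spin":0},{"hand":0.02,"x":0.089,"y":-0.301,"z":0,"spin":0},{"hand":0.02,"x":0.089,"y":-0.301,"z":0,"spin":0},{"hand":0.02,"x":0.089,"y":-0.301,"z":0,"spin":0},{"hand":0.02,"x":0.089,"y":-0.301,"z":0,"spin":0},{"hand":0.02,"x":0.089,"y":-0.301,"z":0,"spin":0},{"hand":0.02,"x":0.089,"y":-0.301,"z":0,"spin":0},{"hand":0.02,"x":0.089,"y":-0.301,"z":0,"spin":0},{"hand":0.02,"x":0.089,"y":-0.301,"z":0,"spin":0}]'
python3 -m handwheel '[{"hand":0.02,"x":0,"y":0,"z":-0.04,"spin":0},{"hand":0.02,"x":0,"y":0,"z":-0.075,"spin":0},{"hand":0.02,"x":0,"y":0,"z":-0.09,"spin":0},{"hand":0.02,"x":0,"y":0,"z":-0.096,"spin":0},{"hand":0.02,"x":0,"y":0,"z":-0.096,"spin":0},{"hand":0.02,"x":0,"y":0,"z":-0.096,"spin":0},{"hand":0.05,"x":0,"y":0,"z":-0.096,"spin":0},{"hand":0.05,"x":0,"y":0,"z":-0.096,"spin":0},{"hand":0.05,"x":0,"y":0,"z":-0.096,"spin":0}]'
python3 -m handwheel '[{"hand":0.05,"x":0,"y":0,"z":0.03,"spin":0},{"hand":0.05,"x":0,"y":0,"z":0.07,"spin":0},{"hand":0.05,"x":0,"y":0,"z":0.11,"spin":0},{"hand":0.05,"x":0.063,"y":-0.176,"z":0.25,"spin":0},{"hand":0.05,"x":0.063,"y":-0.176,"z":0.25,"spin":0},{"hand":0.05,"x":0.063,"y":-0.176,"z":0.25,"spin":0},{"hand":0.05,"x":0.063,"y":-0.176,"z":0.25,"spin":0},{"hand":0.05,"x":0.063,"y":-0.176,"z":0.25,"spin":0},{"hand":0.05,"x":0.063,"y":-0.176,"z":0.25,"spin":0},{"hand":0.05,"x":0.063,"y":-0.176,"z":0.25,"spin":0},{"hand":0.05,"x":0.063,"y":-0.176,"z":0.25,"spin":0},{"hand":0.05,"x":0.063,"y":-0.176,"z":0.25,"spin":0}]'
python3 -c "
from h import *
look(f='w9.png')"
```

```text
t: 30.7
eef_pos: [536.4, 46.3, 118.5]
tcp_rot: [-3.142, 0.0, -0.066]
ft_force: [0.1, -0.3, 0.0]
opening: 0.404
t: 31.45
eef_pos: [537.1, 46.2, 23.4]
tcp_rot: [-3.142, -0.001, -0.066]
ft_force: [-0.4, 0.2, -0.3]
opening: 0.514
t: 32.45
eef_pos: [599.1, -129.3, 271.9]
tcp_rot: [-3.141, 0.001, -0.066]
ft_force: [-0.3, -0.1, -0.3]
opening: 0.525
tcp [ 599.  -129.   271.8]
(392, 133) r 22.0 area 1367.5 fill 0.9 pos [661. -54.] shift [62. 75.]
(325, 132) r 21.1 area 1292.0 fill 0.92 pos [597. -49.] shift [-2. 80.]
(236, 110) r 23.8 area 1510.0 fill 0.85 pos [514. -24.] shift [-85. 105.]
(395, 29) r 27.3 area 1835.5 fill 0.78 pos [667.  37.] shift [ 68. 166.]
(324, 28) r 26.9 area 1792.0 fill 0.79 pos [603.  41.] shift [  4. 170.]
(253, 29) r 27.5 area 1852.5 fill 0.78 pos [538.  45.] shift [-61. 174.]
```

View pics/w9.png

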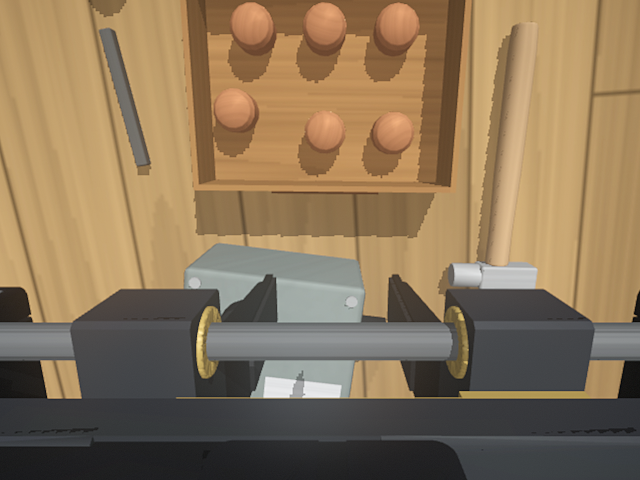

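The tote holds all six caps upright in one layer, at (252,27), (325,27), (397,27), (236,108), (325,131) and (392,132). The one at (236,108) was nudged about 2 cm but is clear of the wall and the other caps. Now the lever, with the jaws turned along the box's y.

```bash
python3 -m handwheel '[{"hand":0.04,"x":-0.15,"y":-0.146,"z":-0.02,"spin":-19.6},{"hand":0.04,"x":-0.15,"y":-0.146,"z":-0.02,"spin":-19.6},{"hand":0.04,"x":-0.15,"y":-0.146,"z":-0.02,"spin":-19.6},{"hand":0.04,"x":-0.15,"y":-0.146,"z":-0.02,"spin":-19.6},{"hand":0.04,"x":-0.15,"y":-0.146,"z":-0.02,"spin":-19.6},{"hand":0.04,"x":-0.15,"y":-0.146,"z":-0.02,"spin":-19.6},{"hand":0.04,"x":-0.15,"y":-0.146,"z":-0.02,"spin":-19.6},{"hand":0.04,"x":-0.15,"y":-0.146,"z":-0.02,"spin":-19.6},{"hand":0.04,"x":-0.15,"y":-0.146,"z":-0.02,"spin":-19.6},{"hand":0.04,"x":-0.15,"y":-0.146,"z":-0.02,"spin":-19.6},{"hand":0.04,"x":-0.15,"y":-0.146,"z":-0.02,"spin":-19.6},{"hand":0.04,"x":-0.15,"y":-0.146,"z":-0.02,"spin":-19.6},{"hand":0.04,"x":-0.15,"y":-0.146,"z":-0.02,"spin":-19.6},{"hand":0.04,"x":-0.15,"y":-0.146,"z":-0.02,"spin":-19.6},{"hand":0.04,"x":-0.15,"y":-0.146,"z":-0.02,"spin":-19.6},{"hand":0.04,"x":-0.15,"y":-0.146,"z":-0.02,"spin":-19.6},{"hand":0.04,"x":-0.15,"y":-0.146,"z":-0.02,"spin":-19.6}]'
python3 - <<'E'
from h import *
c=snap('wrist','w10.png'); print(proj(c,[395,-264,104]),proj(c,[468,-279.4,112]))
E
```

```text
t: 33.92
eef_pos: [449.7, -275.4, 252.3]
tcp_rot: [3.141, 0.0, -1.773]
ft_force: [-0.2, 0.0, 0.0]
opening: 0.423
(np.float64(330.8967324121514), np.float64(301.8110833832024)) (np.float64(331.5599212170608), np.float64(212.35324052959493))
```

View pics/w10.png

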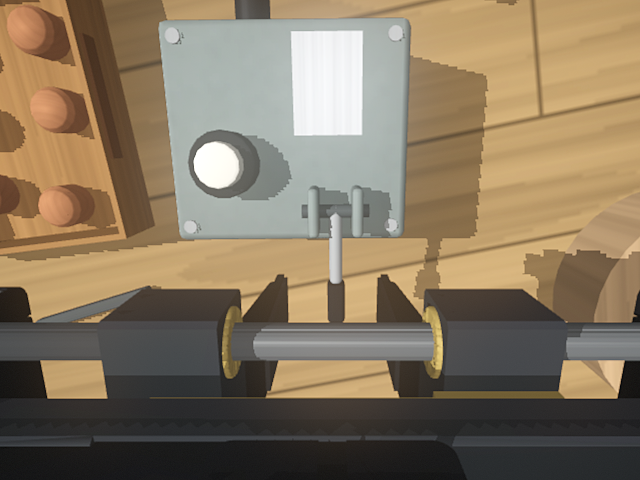

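The lever is down with its grip at (336,301); I predicted (331,302), so it sits about 3 mm further toward -y. Corrected grip is about (394.5, -267, 104).

```bash
python3 -m handwheel '[{"hand":0.04,"x":-0.04,"y":0.009,"z":0,"spin":0},{"hand":0.04,"x":-0.055,"y":0.009,"z":0,"spin":0},{"hand":0.04,"x":-0.055,"y":0.009,"z":-0.04,"spin":0},{"hand":0.04,"x":-0.055,"y":0.009,"z":-0.08,"spin":0},{"hand":0.04,"x":-0.055,"y":0.009,"z":-0.11,"spin":0},{"hand":0.04,"x":-0.055,"y":0.009,"z":-0.13,"spin":0},{"hand":0.04,"x":-0.055,"y":0.009,"z":-0.145,"spin":0},{"hand":0.04,"x":-0.055,"y":0.009,"z":-0.155,"spin":0},{"hand":0.04,"x":-0.055,"y":0.009,"z":-0.155,"spin":0},{"hand":0.04,"x":-0.055,"y":0.009,"z":-0.155,"spin":0}]'
python3 -m handwheel '[{"hand":0.005,"x":0,"y":0,"z":0,"spin":0},{"hand":0.005,"x":0,"y":0,"z":0,"spin":0},{"hand":0.005,"x":0,"y":0,"z":0,"spin":0},{"hand":0.005,"x":0,"y":0,"z":0,"spin":0},{"hand":0.005,"x":0,"y":0,"z":0,"spin":0},{"hand":0.005,"x":0,"y":0,"z":0,"spin":0},{"hand":0.005,"x":0,"y":0,"z":0,"spin":0}]'
```

```text
t: 34.8
eef_pos: [394.7, -267.0, 97.5]
tcp_rot: [3.141, 0.0, -1.775]
ft_force: [0.3, -0.2, 0.2]
opening: 0.419
t: 35.38
eef_pos: [394.9, -267.2, 98.0]
tcp_rot: [-3.141, -0.001, -1.776]
ft_force: [-0.4, 0.3, 5.8]
opening: 0.147
```

```bash
python3 -m handwheel '[{"hand":0.005,"x":0,"y":0,"z":0.008,"spin":0},{"hand":0.005,"x":0,"y":0,"z":0.0155,"spin":0},{"hand":0.005,"x":0.001,"y":0,"z":0.023,"spin":0},{"hand":0.005,"x":0.003,"y":-0.0005,"z":0.0305,"spin":0},{"hand":0.005,"x":0.005,"y":-0.001,"z":0.0375,"spin":0},{"hand":0.005,"x":0.0085,"y":-0.002,"z":0.044,"spin":0},{"hand":0.005,"x":0.012,"y":-0.0025,"z":0.0505,"spin":0},{"hand":0.005,"x":0.017,"y":-0.0035,"z":0.0565,"spin":0},{"hand":0.005,"x":0.022,"y":-0.0045,"z":0.062,"spin":0},{"hand":0.005,"x":0.027,"y":-0.0055,"z":0.067,"spin":0},{"hand":0.005,"x":0.033,"y":-0.007,"z":0.0715,"spin":0},{"hand":0.005,"x":0.040,"y":-0.008,"z":0.075,"spin":0}]'
```

```text
t: 36.38
eef_pos: [434.8, -274.9, 173.1]
tcp_rot: [3.14, 0.0, -1.776]
ft_force: [-6.5, -2.6, -1.6]
opening: 0.143
```

```bash
python3 -m handwheel '[{"hand":0.005,"x":0.006,"y":-0.0015,"z":0.003,"spin":0},{"hand":0.005,"x":0.013,"y":-0.003,"z":0.0055,"spin":0},{"hand":0.005,"x":0.0205,"y":-0.0045,"z":0.007,"spin":0},{"hand":0.005,"x":0.028,"y":-0.006,"z":0.008,"spin":0},{"hand":0.005,"x":0.035,"y":-0.0075,"z":0.008,"spin":0},{"hand":0.005,"x":0.042,"y":-0.009,"z":0.0075,"spin":0},{"hand":0.005,"x":0.045,"y":-0.0095,"z":0.007,"spin":0},{"hand":0.005,"x":0.045,"y":-0.0095,"z":0.007,"spin":0}]'
```

```text
t: 37.05
eef_pos: [481.1, -284.3, 180.8]
tcp_rot: [-3.14, 0.0, -1.777]
ft_force: [-3.5, 4.4, 9.5]
opening: 0.135
```

```bash
python3 -m handwheel '[{"hand":0.04,"x":0,"y":0,"z":0,"spin":0},{"hand":0.04,"x":0,"y":0,"z":0,"spin":0},{"hand":0.04,"x":0,"y":0,"z":0,"spin":0},{"hand":0.04,"x":0,"y":0,"z":0,"spin":0},{"hand":0.04,"x":0,"y":0,"z":0.02,"spin":0},{"hand":0.04,"x":0,"y":0,"z":0.05,"spin":0},{"hand":0.04,"x":0,"y":0,"z":0.09,"spin":0},{"hand":0.04,"x":0,"y":0,"z":0.12,"spin":0},{"hand":0.04,"x":-0.08,"y":0.02,"z":0.12,"spin":0},{"hand":0.04,"x":-0.08,"y":0.02,"z":0.12,"spin":0},{"hand":0.04,"x":-0.08,"y":0.25,"z":0.12,"spin":0},{"hand":0.04,"x":-0.08,"y":0.25,"z":0.12,"spin":0},{"hand":0.04,"x":-0.08,"y":0.25,"z":0.12,"spin":0},{"hand":0.04,"x":-0.08,"y":0.25,"z":0.12,"spin":0},{"hand":0.04,"x":-0.08,"y":0.25,"z":0.12,"spin":0},{"hand":0.04,"x":-0.08,"y":0.25,"z":0.12,"spin":0},{"hand":0.04,"x":-0.08,"y":0.25,"z":0.12,"spin":0}]'
python3 - <<'E'
from h import *
a=snap('side','s9.png')['img'][100:400,200:440];b=snap('scene','c9.png')['img'][130:370,160:480]
cv2.imwrite('pics/crop9.png',np.hstack([cv2.resize(a,(400,500)),np.vstack([cv2.resize(b,(400,300)),np.zeros((200,400,3),np.uint8)])])[:,:,::-1])
E
```

```text
t: 38.47
eef_pos: [399.4, -31.5, 300.0]
tcp_rot: [-3.141, 0.001, -1.773]
ft_force: [0.2, 0.7, -0.3]
opening: 0.419
```

View pics/crop9.png

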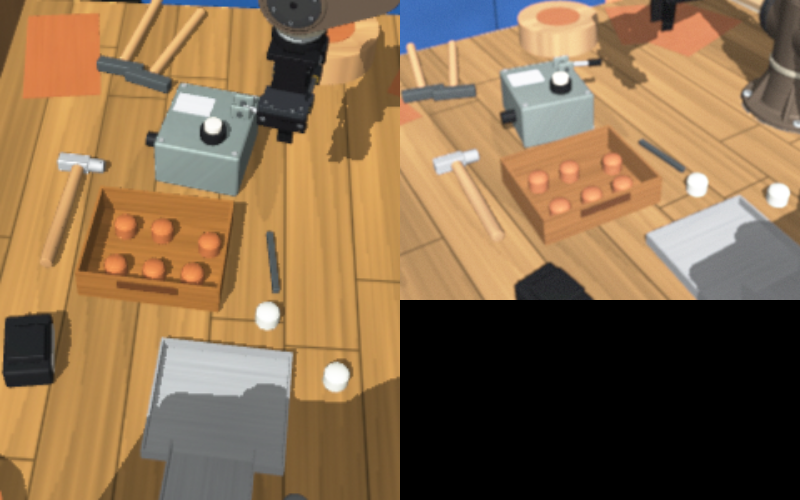

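The tote and bystanders look right, and all six caps are in one layer with the tray empty. The lever is down again though: scene crop shows it level at (590,63). It fell forward at or after release. I'll repeat the lift, hold it at the rest, and look before and after opening.

```bash
python3 -m handwheel '[{"hand":0.04,"x":-0.005,"y":-0.2325,"z":0,"spin":0},{"hand":0.04,"x":-0.005,"y":-0.2325,"z":0,"spin":0},{"hand":0.04,"x":-0.005,"y":-0.2325,"z":0,"spin":0},{"hand":0.04,"x":-0.005,"y":-0.2325,"z":0,"spin":0},{"hand":0.04,"x":-0.005,"y":-0.2325,"z":0,"spin":0},{"hand":0.04,"x":-0.005,"y":-0.2325,"z":0,"spin":0},{"hand":0.04,"x":-0.005,"y":-0.2325,"z":0,"spin":0},{"hand":0.04,"x":-0.005,"y":-0.2325,"z":-0.04,"spin":0},{"hand":0.04,"x":-0.005,"y":-0.2325,"z":-0.08,"spin":0},{"hand":0.04,"x":-0.005,"y":-0.2325,"z":-0.12,"spin":0},{"hand":0.04,"x":-0.005,"y":-0.2325,"z":-0.15,"spin":0},{"hand":0.04,"x":-0.005,"y":-0.2325,"z":-0.18,"spin":0},{"hand":0.04,"x":-0.005,"y":-0.2325,"z":-0.195,"spin":0},{"hand":0.04,"x":-0.005,"y":-0.2325,"z":-0.202,"spin":0},{"hand":0.04,"x":-0.005,"y":-0.2325,"z":-0.202,"spin":0}]'
python3 - <<'E'
from h import *
# lever view before gripping: where the grip lies
for n in ('scene','side'):
    c=snap(n,n+'g.png'); print(n,[tuple(np.round(proj(c,p),0)) for p in ([394.5,-267,104],[467.5,-282,112],[483.5,-285,185])])
a=cv2.imread('pics/sceneg.png')[140:230,240:360]; b=cv2.imread('pics/sideg.png')[125:215,300:420]
cv2.imwrite('pics/cropg.png',np.hstack([cv2.resize(a,(400,300),interpolation=2),cv2.resize(b,(400,300),interpolation=2)]))
E
```

```text
t: 39.82
eef_pos: [394.2, -267.4, 96.5]
tcp_rot: [3.14, 0.001, -1.778]
ft_force: [-0.2, -0.1, -0.1]
opening: 0.421
scene [(np.float64(315.0), np.float64(180.0)), (np.float64(290.0), np.float64(181.0)), (np.float64(284.0), np.float64(159.0))]
side [(np.float64(369.0), np.float64(171.0)), (np.float64(345.0), np.float64(164.0)), (np.float64(341.0), np.float64(145.0))]
```

View pics/cropg.png

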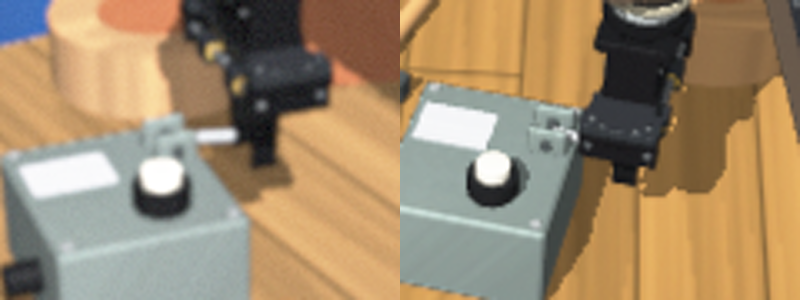

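The lever is down with the fingers straddling its grip, and the button is out. Grip and lift along the arc again.

```bash
python3 -m handwheel '[{"hand":0.005,"x":0,"y":0,"z":0,"spin":0},{"hand":0.005,"x":0,"y":0,"z":0,"spin":0},{"hand":0.005,"x":0,"y":0,"z":0,"spin":0},{"hand":0.005,"x":0,"y":0,"z":0,"spin":0},{"hand":0.005,"x":0,"y":0,"z":0,"spin":0},{"hand":0.005,"x":0,"y":0,"z":0,"spin":0},{"hand":0.005,"x":0,"y":0,"z":0,"spin":0}]'
python3 -m handwheel '[{"hand":0.005,"x":0,"y":0,"z":0.008,"spin":0},{"hand":0.005,"x":0,"y":0,"z":0.0155,"spin":0},{"hand":0.005,"x":0.001,"y":0,"z":0.023,"spin":0},{"hand":0.005,"x":0.003,"y":-0.0005,"z":0.0305,"spin":0},{"hand":0.005,"x":0.005,"y":-0.001,"z":0.0375,"spin":0},{"hand":0.005,"x":0.0085,"y":-0.002,"z":0.044,"spin":0},{"hand":0.005,"x":0.012,"y":-0.0025,"z":0.0505,"spin":0},{"hand":0.005,"x":0.017,"y":-0.0035,"z":0.0565,"spin":0},{"hand":0.005,"x":0.022,"y":-0.0045,"z":0.062,"spin":0},{"hand":0.005,"x":0.027,"y":-0.0055,"z":0.067,"spin":0},{"hand":0.005,"x":0.033,"y":-0.007,"z":0.0715,"spin":0},{"hand":0.005,"x":0.040,"y":-0.008,"z":0.075,"spin":0}]'
python3 -m handwheel '[{"hand":0.005,"x":0.006,"y":-0.0015,"z":0.003,"spin":0},{"hand":0.005,"x":0.013,"y":-0.003,"z":0.0055,"spin":0},{"hand":0.005,"x":0.0205,"y":-0.0045,"z":0.007,"spin":0},{"hand":0.005,"x":0.028,"y":-0.006,"z":0.008,"spin":0},{"hand":0.005,"x":0.035,"y":-0.0075,"z":0.008,"spin":0},{"hand":0.005,"x":0.042,"y":-0.009,"z":0.0075,"spin":0},{"hand":0.005,"x":0.047,"y":-0.01,"z":0.007,"spin":0},{"hand":0.005,"x":0.047,"y":-0.01,"z":0.007,"spin":0},{"hand":0.005,"x":0.047,"y":-0.01,"z":0.007,"spin":0}]'
python3 - <<'E'
from h import *
for n in ('scene','side'): snap(n,n+'h.png')
a=cv2.imread('pics/sceneh.png')[110:200,240:360]; b=cv2.imread('pics/sideh.png')[95:185,290:410]
cv2.imwrite('pics/croph.png',np.hstack([cv2.resize(a,(400,300),interpolation=2),cv2.resize(b,(400,300),interpolation=2)]))
E
```

```text
t: 40.5
eef_pos: [394.9, -267.2, 98.0]
tcp_rot: [-3.141, -0.001, -1.776]
ft_force: [-0.8, 0.5, 6.2]
opening: 0.148
t: 41.5
eef_pos: [434.8, -274.9, 173.1]
tcp_rot: [3.14, 0.0, -1.776]
ft_force: [-6.5, -3.3, -1.4]
opening: 0.146
t: 42.25
eef_pos: [483.0, -284.7, 180.6]
tcp_rot: [-3.14, 0.001, -1.777]
ft_force: [-1.1, 5.1, 6.3]
opening: 0.136
```

View pics/croph.png

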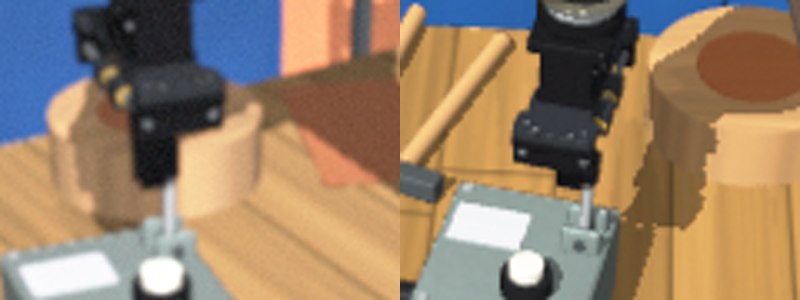

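The shaft in the scene crop runs (165,240)→(170,185), which is not yet leaning back, and it sits at the robot-side edge of the pads. The block has slipped about 1 cm in the jaws, so the lever hasn't passed upright. I'll carry it further back and watch the force.

```bash
python3 -m handwheel '[{"hand":0.005,"x":0.004,"y":-0.001,"z":0,"spin":0},{"hand":0.005,"x":0.008,"y":-0.0015,"z":-0.001,"spin":0},{"hand":0.005,"x":0.008,"y":-0.0015,"z":-0.001,"spin":0},{"hand":0.005,"x":0.008,"y":-0.0015,"z":-0.001,"spin":0}]'
python3 -m handwheel '[{"hand":0.005,"x":0.004,"y":-0.001,"z":-0.001,"spin":0},{"hand":0.005,"x":0.008,"y":-0.0015,"z":-0.002,"spin":0},{"hand":0.005,"x":0.008,"y":-0.0015,"z":-0.002,"spin":0},{"hand":0.005,"x":0.008,"y":-0.0015,"z":-0.002,"spin":0}]'
python3 - <<'E'
from h import *
for n in ('scene','side'): c=snap(n,n+'i.png'); print([tuple(np.round(proj(c,p),1)) for p in ([467.5,-282,112],[467.5,-282,155],[477,-284,155])])
a=cv2.imread('pics/scenei.png')[130:190,260:320]; b=cv2.imread('pics/sidei.png')[120:180,320:380]
cv2.imwrite('pics/cropi.png',np.hstack([cv2.resize(a,(400,400),interpolation=2),cv2.resize(b,(400,400),interpolation=2)]))
E
```

```text
t: 42.68
eef_pos: [491.2, -286.4, 179.6]
tcp_rot: [-3.139, 0.0, -1.777]
ft_force: [2.3, 5.5, 5.7]
opening: 0.103
t: 43.02
eef_pos: [499.3, -288.1, 177.8]
tcp_rot: [-3.138, -0.0, -1.777]
ft_force: [2.3, 4.1, 7.7]
opening: 0.087
[(np.float64(290.4), np.float64(181.5)), (np.float64(289.9), np.float64(167.6)), (np.float64(286.5), np.float64(168.1))]
[(np.float64(345.2), np.float64(164.3)), (np.float64(345.9), np.float64(153.5)), (np.float64(342.7), np.float64(152.9))]
```

View pics/cropi.png

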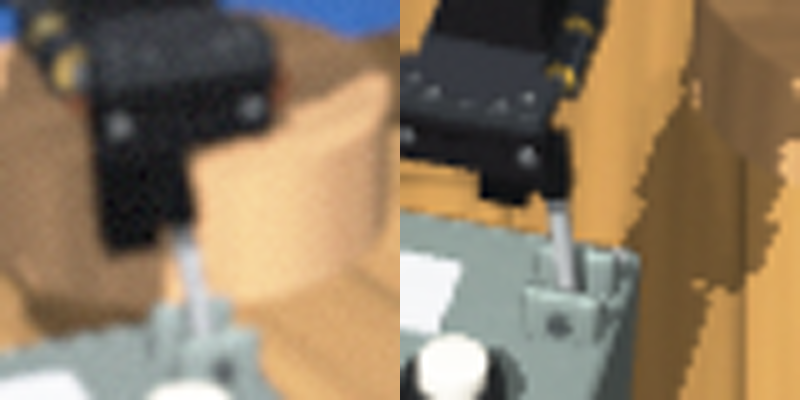

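Now the shaft leans back: scene crop (203,325)→(182,235), side crop (572,285)→(555,205). Both match the slope computed for the rest position. Open fully, then rise straight up.

```bash
python3 -m handwheel '[{"hand":0.05,"x":0,"y":0,"z":0,"spin":0},{"hand":0.05,"x":0,"y":0,"z":0,"spin":0},{"hand":0.05,"x":0,"y":0,"z":0,"spin":0},{"hand":0.05,"x":0,"y":0,"z":0,"spin":0},{"hand":0.05,"x":0,"y":0,"z":0,"spin":0},{"hand":0.05,"x":0,"y":0,"z":0,"spin":0},{"hand":0.05,"x":0,"y":0,"z":0,"spin":0},{"hand":0.05,"x":0,"y":0,"z":0.02,"spin":0},{"hand":0.05,"x":0,"y":0,"z":0.05,"spin":0},{"hand":0.05,"x":0,"y":0,"z":0.09,"spin":0},{"hand":0.05,"x":0,"y":0,"z":0.13,"spin":0},{"hand":0.05,"x":0,"y":0,"z":0.13,"spin":0},{"hand":0.05,"x":0,"y":0.04,"z":0.13,"spin":0},{"hand":0.05,"x":0,"y":0.26,"z":0.13,"spin":0},{"hand":0.05,"x":0,"y":0.26,"z":0.13,"spin":0},{"hand":0.05,"x":0,"y":0.26,"z":0.13,"spin":0},{"hand":0.05,"x":0,"y":0.26,"z":0.13,"spin":0},{"hand":0.05,"x":0,"y":0.26,"z":0.13,"spin":0},{"hand":0.05,"x":0,"y":0.26,"z":0.13,"spin":0},{"hand":0.05,"x":0,"y":0.26,"z":0.13,"spin":0}]'
python3 - <<'E'
from h import *
for n in ('scene','side'): c=snap(n,n+'j.png')
a=cv2.imread('pics/scenej.png')[130:330,220:400]; b=cv2.imread('pics/sidej.png')[120:300,225:405]
cv2.imwrite('pics/cropj.png',np.hstack([cv2.resize(a,(400,440),interpolation=2),cv2.resize(b,(400,440),interpolation=2)]))
E
```

```text
t: 44.78
eef_pos: [497.6, -25.5, 306.8]
tcp_rot: [-3.141, 0.0, -1.773]
ft_force: [0.7, -0.0, 0.6]
opening: 0.526
```

View pics/cropj.png

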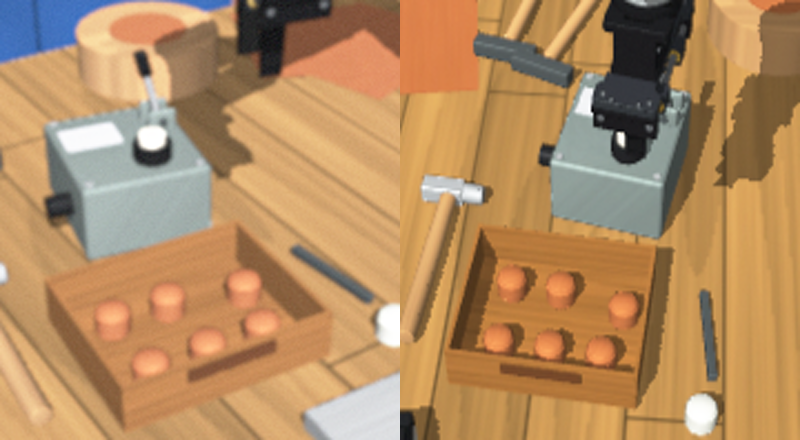

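The lever is up: grip at scene pixel (284,159), the same as at the start. All six caps are in the tote in one layer. I'll make one numeric check after a short wait, then hand in.

```bash
python3 -m handwheel '[{"hand":0.05,"x":0,"y":0,"z":0.02,"spin":0},{"hand":0.05,"x":0,"y":0,"z":0.02,"spin":0},{"hand":0.05,"x":0,"y":0,"z":0.02,"spin":0},{"hand":0.05,"x":0,"y":0,"z":0.02,"spin":0},{"hand":0.05,"x":0,"y":0,"z":0.02,"spin":0},{"hand":0.05,"x":0,"y":0,"z":0.02,"spin":0},{"hand":0.05,"x":0,"y":0,"z":0.02,"spin":0},{"hand":0.05,"x":0,"y":0,"z":0.02,"spin":0}]'
python3 - <<'E'
from h import *
from cell import job_done
c=snap('scene','scenek.png'); o=cv2.imread('pics/scene0.png'); n=cv2.imread('pics/scenek.png')
d=cv2.absdiff(o,n).max(2)
r=lambda y0,y1,x0,x1:round(float(d[y0:y1,x0:x1].mean()),1)
ok=r(150,190,276,298)
print('lever',ok,'hammer',r(245,325,180,245),'battery',r(340,402,250,318),'chisel',r(238,272,348,388))
if ok<10: print(job_done())
E
```

```text
t: 45.55
eef_pos: [497.7, -28.2, 326.4]
tcp_rot: [3.141, -0.0, -1.777]
ft_force: [0.3, 0.2, 0.1]
opening: 0.523
lever 17.8 hammer 11.2 battery 7.8 chisel 10.5
```

The lever patch differs more than I allowed, possibly from a shadow, so I'll locate the dark grip directly.

```bash
python3 - <<'E'
from h import *
for f in ('scene0','scenej','scenek'):
    g=cv2.cvtColor(cv2.imread(f'pics/{f}.png'),cv2.COLOR_BGR2GRAY)[145:172,272:300]
    m=(g<60).astype(np.uint8); k,l,s,ce=cv2.connectedComponentsWithStats(m); i=1+np.argmax(s[1:,4]); print(f,s[i,4],ce[i]+[272,145])
o=cv2.imread('pics/scene0.png'); n=cv2.imread('pics/scenek.png')
cv2.imwrite('pics/cropk.png',np.hstack([cv2.resize(x[140:230,230:330],(400,360),interpolation=2) for x in(o,n)]))
E
```

```text
scene0 34 [283.97058824 158.85294118]
scenej 31 [283.96774194 158.87096774]
scenek 31 [283.90322581 158.80645161]
```

View pics/cropk.png

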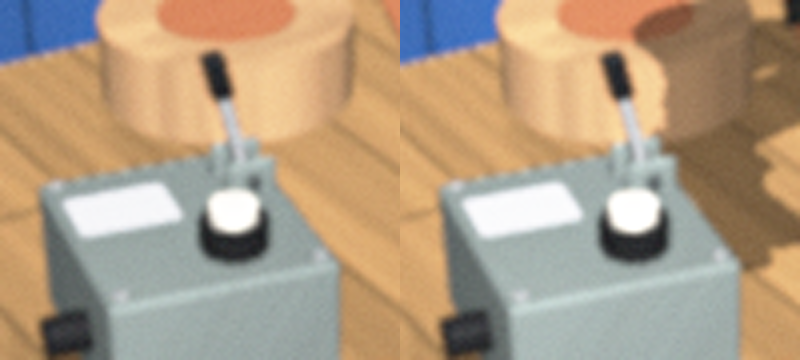

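The lever is exactly where it started, with its grip at (283.9, 158.8). The difference was the arm's shadow. Handing in.

```bash
python3 -c "
from cell import job_done
print(job_done())"
```

```text
the job is handed in; nothing more can be done
None
```

The job is handed in. I pressed the test button until the lever dropped, moved all six copper caps from the tray into the tote, then lifted the lever back up. It took about 46 s of the 210 s allowed.

**What went wrong:**
- **First lever lift:** the grip slipped about 1 cm in the jaws, so the lever had not passed upright and fell back down on release. On the second lift I carried it further back and checked its lean in two views before letting go, and it stayed up. No cap was touched after the first lift.
- **Nudged cap:** one cap already in the tote moved about 2 cm. It still stands on the floor, clear of the walls and the other caps.

**Last checks:**
- **Lever:** its grip is at pixel (283.9, 158.8), against (284.0, 158.9) at the start, so it is back at its up rest. My first check of that patch failed (17.8 against a limit of 10); a closer look showed it was the arm's shadow.
- **Caps:** all six are upright in the tote in one layer.
- **Hammer, chisel and battery:** the robot never worked near them and they look undisturbed in the pictures. The image differences around them (11.2, 10.5 and 7.8) were not zero; I put them down to noise and shadow and did not measure further.

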